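# Set the nut and lock the cam-handle strap clamp on an asphalt core

### The arm

A 6-joint arm with a two-finger parallel gripper is mounted at the origin on the work surface. World frame = base frame: x ahead of the robot, y to its left, z up, the work surface at z = 0. Lengths are in m, angles in rad, forces in N, time in s.
With the tool pointing down it reaches from about 0.275 to 0.85 m from the base axis. Payload 5.2 kg.
Tool frame: the origin (TCP) lies on the centre line of the jaws, within the pads' length; the fingertips stand 25 mm ahead of it and the grasp point (between the pads) lies 6 mm ahead of it (robot.tip_reach is the distance from the TCP to the fingertips, in m); y points along the fingers, z is the direction in which the jaws open and shut, and the axes are right-handed (so a half turn about y gives the same grasp; the last joint's range is limited). The gripper opens to 85 mm and grips with 20 to 120 N. Pads are 22 mm wide; open, the fingers measure 114 mm over their backs; the gripper's body (76 mm by 85 mm) begins 54 mm behind the grasp point. The pads swing forward as they close: fully open they stand 13 mm farther back than shut.
Start: joints at [1.115, 0.259, 1.535, -0, 1.348, -0.203], TCP at [0.138, 0.533, 0.256] pointing down, gripper open.
Joint ranges: [-3.14, 3.14], [-0.91, 2.08], [0.19, 2.58], [-1.22, 4.36], [0.22, 2.71], [-3.12, 3.12]. Speed limits (rad/s): [2.57, 2.57, 3.14, 3.14, 3.14, 3.14].

### API

Orientations are given as a 3x3 rotation matrix whose columns are the frame's x, y, z axes.
In Python, from plant import robot gives the robot as it stands.
- The arm moves only by the tool servo_tool, never from a script. Its argument "targets" is one flat list of numbers, 5 for each row, row after row: the finger opening in mm, from 0 to 85.4, then the shift along the world's x, y, z in mm, then the turn about the world's z in rad. In form: [hand, x, y, z, twist, hand, x, y, z, twist, ...]. A call has 1 to 5 rows; each row is the pose to reach, as a shift and turn from the pose commanded when the call began; what a row does not reach only later rows make up. A row lasts 1/12 s, in which the tool goes at most 41.7 mm and 7.16 degrees, less where a joint would pass 70% of its speed; a pose out of reach is approached as far as the arm can. A call with a gripper value outside its range is refused whole. The fingers move at their own pace and stop on an object; "squeeze" is the grip in N (left out, the last holds). Time passes only in rows, so rows that repeat a pose let the fingers close. It gives the time, the measured TCP pose, the force and the opening at its end, in the units of the state.
- robot.get_state(): the state, without advancing time (a new reading comes with each control period).
- robot.read_camera(name): name is "scene" or "top" or "wrist"; returns the picture (480x640x3 uint8, blue, green, red); there is no depth.
- robot.camera_info(name): a dict with "intrinsics" (3x3 intrinsics, pixels), "R" (3x3) and "t" (3): a world point X has camera coordinates R X + t. Camera axes: x right, y down, z forward; pixel columns grow to the right and rows downward; lengths in m; the calibration is good to about 2 mm. A picture is of the moment at which its call begins: read the wrist's pose just before it. camera_info takes no time and is no camera call; for the wrist camera it gives the pose at the moment of the call.
- robot.close_job(): hands the job in, once; it reports no verdict.
The state is a dict: "time_s": time; "q": joint angles; "dq": joint speeds; "tau": joint torques, N m; "ee_pos": TCP position; "ee_rot": TCP orientation; "force": force on the tool from outside, world axes, zero at the start; "torque": the same for the moment, N m; "width": opening from 0.0 (shut) to 1.0 (fully open).
Only numpy, scipy, OpenCV 4.12 (cv2) and the standard library are available. Lean on these libraries where they do the work, as an engineer would, in place of code of your own. Each camera call takes 0.05 s, during which the arm holds its last target.

### The job

Clamp the asphalt core in the trimming fixture. The clamp is set too tight for this core: with the lever open, set the black knurled nut so that the lever begins to bite on the core when it is about half way down (that locks the core with about 90 N), then swing the red-balled lever all the way down to its stop, let go and leave it locked. Turn the nut only with the lever up, never force the lever (a hard squeeze cracks the core), keep the core on its seat and leave the other things on the bench alone.

Things in the scene. Friction and masses are not known exactly. Their poses are not given: they have to be found in the camera images.
- fixture: Fixed cream clamping fixture. Origin on the bench, on the axis of the upright stud; y runs along the strap (core at +y, lever at -y), z up. Base 130 (x) x 235 (y) x 12 mm, y -105 to +130. Heel rest block at y -80, 40 x 36 mm, top 65 mm above the bench. Seat disc for the core at y +75, top 16 mm above the bench, two 10 mm pins behind. The 12 mm stud reaches 162 mm above the bench.
- strap: Dark steel strap, 34 mm wide, 16 mm thick, that rocks like a seesaw on the stud about its x axis. Origin on the stud axis at mid thickness, about 96 mm above the bench; y axis towards the nose. It carries the lever at its heel (80 mm from the stud) and the nose plunger. A light spring keeps the cam on the rest block: lever open, nose up; the nose goes down 0.94 mm per mm that the cam lifts the heel.
- nose (a point): Point of the strap on the plunger's axis, mid thickness, 75 mm from the stud. The rubber swivel pad on its spring plunger sits below in a screwed holder; how far out it was left is unknown, varies by some 5 mm and is not measured: feel it. From first touch the clamp presses with about 26 N per mm. Wanted with the lever closed: about 90 N (65 to 125); over 200 N cracks the core.
- nut: Hand nut on the stud: black knurled head, 38 mm diameter, white mark, 29 to 51 mm above this origin (stud axis, strap mid thickness). Right-hand thread, 4 mm a turn: anticlockwise from above lets nut and strap up; the nose rises 1.23 mm per rad, so the lever bites later and locks softer; clockwise the opposite. Stiff (0.35 N m), stays where left. Every start is too tight, by about 2 to 7 mm at the nose.
- lever (a joint): Cam lever angle, rad: 0 open (nearly upright), grows as it swings away from the nut and down, 2.06 at its stop (closed, 20 degrees below level); half way is 1.03. While it moves freely it needs about 0.7 N at the ball; from the bite on the effort rises by about 28 N per rad at first. It stays where left. Set right, closing it takes 6 to 9 N at most; much more means too tight.
- pivot (a point): Middle of the lever's pivot pin in the forked heel of the strap, 80 mm from the stud axis, about 83 mm above the bench when open, about 94 mm closed. The cam is an eccentric, radius 22 mm, throw 9 mm: pivot height over the rest block = 22 + 9 cos(2.01 - lever angle - strap tilt) mm, strap tilt in rad (nose up); past its highest point it stays locked.
- ball (a point): Centre of the red ball knob (22 mm diameter) at the lever's end, 90 mm from the pivot; about 173 mm above the bench when open, 64 mm when closed and then 165 mm from the stud axis. It is best pushed: with closed fingers behind or on top of it, or between open fingers both ways. A pinch tends to slip off it.
- core: Asphalt core, black with grey stones, 64 mm diameter, 60 mm high, about 0.45 kg, standing loose on the fixture's seat disc under the nose of the strap. Origin at the centre of its underside.
- spare_core: Bystander: a shorter loose asphalt core, 64 mm diameter, 45 mm high. Origin at the centre of its underside.
- tin: Bystander: aluminium sample tin filled with bitumen, 55 mm diameter, 35 mm high. Origin at the centre of its underside.
- weight: Bystander: brass ring weight, 48 mm diameter, 14 mm high. Origin at the centre of its underside.
- dish: Bystander: glass bath dish, 150 mm diameter, 75 mm high. Origin at the centre of its underside.
Things that resemble listed ones, but are neither listed nor needed, are in the scene too. What is shaped like the core but white is not meant.

How it is judged:
At the end, for the whole second after the job is handed in: The lever rests at its stop (over 1.98 rad), the strap's nose presses on the core with 65 to 125 N, and the core stands upright on its seat disc within 6 mm (along the strap 8 mm) of its centre (value of joint lever above 1.98 rad and contact force between strap and core between 65 and 125 N and x of core in the frame of fixture between -0.006 and 0.006 m and y of core in the frame of fixture between 0.067 and 0.083 m and z of core in the frame of fixture below 0.02 m and angle between core's own z axis and vertical below 0.06 rad); the robot touches nothing.
It fails at once if the strap squeezes the core with more than 200 N (contact force between strap and core above 200 N).
It fails at once if the nut is handled while the lever is down (past 1.6 rad) (value of joint lever above 1.6 rad and contact force between the fingers and nut above 3 N).
It fails at once if a bystander is moved by more than 20 mm (distance of any of spare_core, tin, weight, dish from where it was at the start of the episode above 0.02 m).
It also fails if it takes over 72 s, if anything falls off the work surface, if the arm or the gripper's body presses on something with over 40 N, if the wrist force passes 120 N, or if a joint passes its speed limit or range.

## Working session

There is one attempt and no reset: what is moved stays moved. The work goes in short steps, Python scripts to look and compute and a tool call to move; the robot and the scene stay as the last step left them, time stands still between calls to the robot, and variables do not carry over. Pictures are saved under pics/ and viewed, and the job is handed in when it is done.

Besides the shell and the picture viewer there is one more tool, called after ">>>" as name(argument=value, ...) on one line, values as JSON. servo_tool: Moves the arm, as the interface text tells. Its arguments: {"type":"object","properties":{"targets":{"type":"array","items":{"type":"number"}},"squeeze":{"type":"number"}},"required":["targets"]}

```bash
ls; mkdir -p pics; cat > h.py <<'E'
import numpy as np, cv2
from plant import robot
def snap(n,name):
    im=robot.read_camera(n); cv2.imwrite(f'pics/{name}.png',im); return im
E
python3 - <<'E'
from h import *
for n in ("scene","top","wrist"):
    c=robot.camera_info(n); print(n,np.round(c["intrinsics"],1).tolist(),np.round(c["R"],3).tolist(),np.round(c["t"],3).tolist())
    snap(n,n+"0")
s=robot.get_state(); print(s)
E
```

```text
pics
scene [[617.6, 0.0, 322.8], [0.0, 617.6, 246.1], [0.0, 0.0, 1.0]] [[0.194, 0.981, -0.02], [0.678, -0.149, -0.72], [-0.709, 0.126, -0.694]] [-0.129, -0.288, 1.765]
top [[484.1, 0.0, 322.0], [0.0, 484.1, 243.6], [0.0, 0.0, 1.0]] [[-0.002, -1.0, -0.014], [-0.983, 0.005, -0.183], [0.183, 0.013, -0.983]] [0.044, 0.589, 1.071]
wrist [[388.4, 0.0, 322.8], [0.0, 388.4, 248.1], [0.0, 0.0, 1.0]] [[0.251, 0.968, -0.001], [0.922, -0.239, 0.305], [0.295, -0.077, -0.952]] [-0.55, -0.041, 0.381]
{'time_s': 0.15, 'q': array([ 1.11521561e+00,  2.59201206e-01,  1.53584428e+00,  1.67303154e-05,
        1.34800129e+00, -2.02792743e-01]), 'dq': array([-0.00022457, -0.00207084, -0.00338545,  0.00196732,  0.00149156,
       -0.00024873]), 'tau': array([ 8.51427394e-04, -4.46390390e+01, -2.90818548e+01, -2.47305898e-04,
        8.26003554e-03, -3.09618451e-05]), 'ee_pos': array([0.13735781, 0.53218646, 0.25564681]), 'ee_rot': array([[ 9.68217872e-01, -6.54442108e-04,  2.50107426e-01],
       [-2.50108092e-01, -1.29862922e-03,  9.68217050e-01],
       [-3.08845195e-04, -9.99998943e-01, -1.42103729e-03]]), 'force': array([-0.32848905, -0.61269322,  0.42287572]), 'torque': array([0.00377633, 0.0049185 , 0.00109057]), 'width': 0.9983620768595216}
```

View pics/scene0.png

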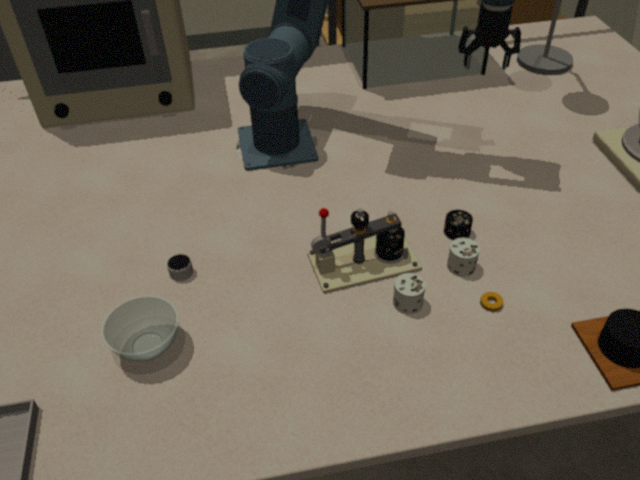

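View pics/top0.png

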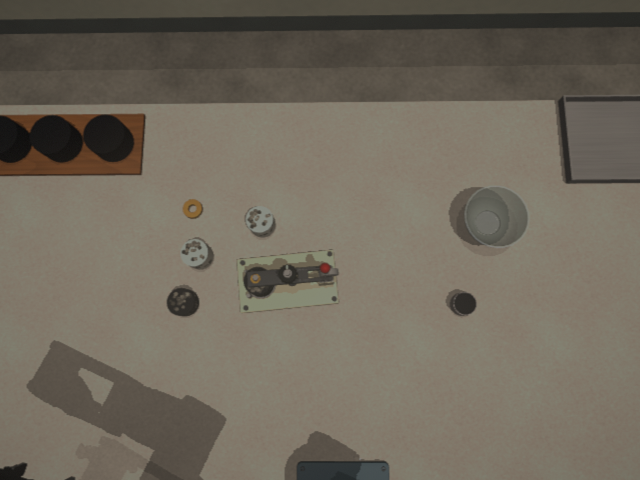

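View pics/wrist0.png

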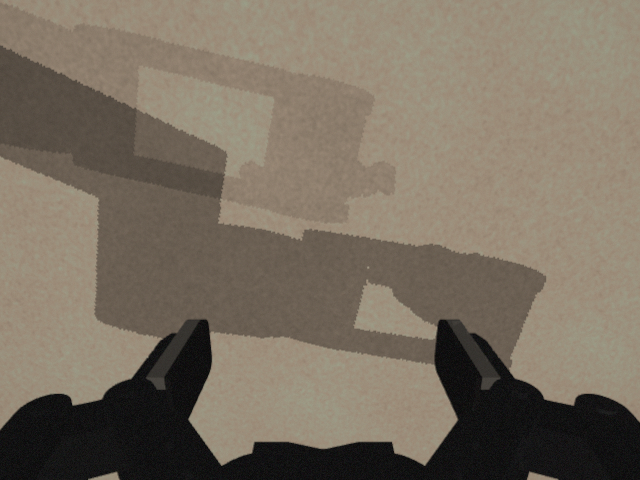

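The scene view shows the cream fixture at about (365,262), with the red ball at (324,213), the nut at (360,218) and the core at (390,243). In the top view the nut is near (288,272) and the ball near (325,268). The lookalikes are two white cores and a loose black spare core. I'll enlarge both views.

```bash
python3 - <<'E'
import cv2, numpy as np
a=cv2.imread('pics/top0.png')[235:325,225:350]; a=cv2.resize(a,None,fx=6.4,fy=6.4,interpolation=cv2.INTER_CUBIC)
b=cv2.imread('pics/scene0.png')[195:300,295:435]; b=cv2.resize(b,None,fx=5.7,fy=5.7,interpolation=cv2.INTER_CUBIC)
cv2.imwrite('pics/topc.png',cv2.convertScaleAbs(a,alpha=1.5)); cv2.imwrite('pics/scenec.png',cv2.convertScaleAbs(b,alpha=1.5))
E
```

```text
(no output)
```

View pics/topc.png

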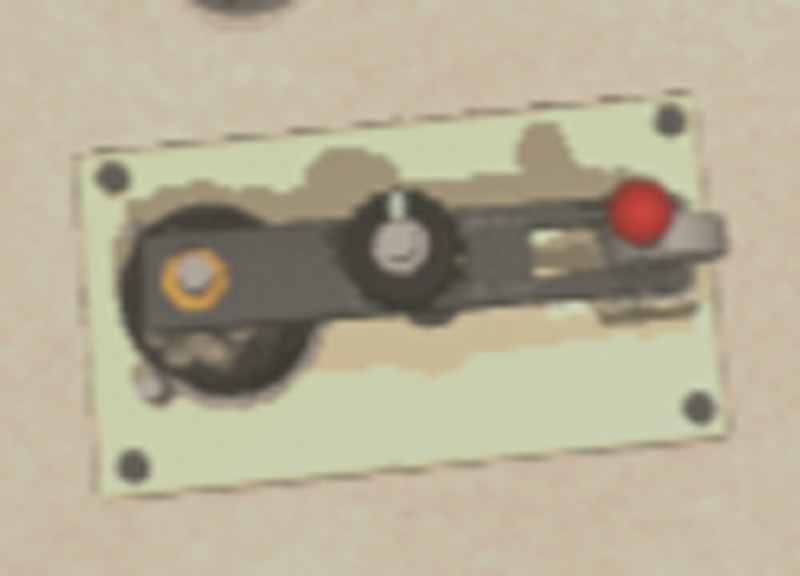

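View pics/scenec.png

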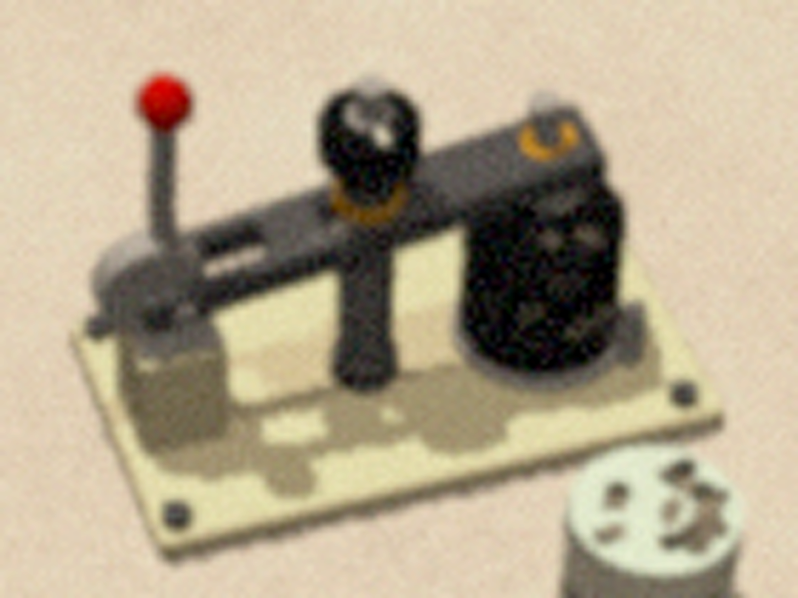

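```bash
cat >> h.py <<'E'
from scipy.optimize import least_squares
def proj(n,X):
    c=robot.camera_info(n); p=(c["R"]@np.atleast_2d(X).T).T+c["t"]; p=p@np.array(c["intrinsics"]).T; return p[:,:2]/p[:,2:]
def atz(n,uv,z):
    c=robot.camera_info(n); R=np.array(c["R"]);o=-R.T@c["t"]; d=R.T@np.linalg.solve(c["intrinsics"],[*uv,1.]); return o+d*(z-o[2])/d[2]
E
python3 - <<'E'
from h import *
tu=np.array([[75,155],[690,93],[730,437],[100,495]])/6.4+[225,235]-.4
su=np.array([[75,340],[165,550],[722,418]])/5.7+[295,195]-.4
M=np.array([[.065,.130,.012],[.065,-.105,.012],[-.065,-.105,.012],[-.065,.130,.012]])
W=lambda p:(lambda c,s:np.c_[p[0]+c*M[:,0]-s*M[:,1],p[1]+s*M[:,0]+c*M[:,1],M[:,2]])(np.cos(p[2]),np.sin(p[2]))
Wb=lambda p:W(p)-[0,0,.012]
f=lambda p:(proj("top",W(p))-tu).ravel()
r=least_squares(f,[.47,.06,.06]);print('top',r.x,np.round(r.fun,1))
Mo=M.copy()
p=r.x
print('scene pred',((proj("scene",W(p))-[295,195])*5.7).round(),'bottom',((proj("scene",Wb(p))-[295,195])*5.7).round())
# stud tip etc
c,s=np.cos(p[2]),np.sin(p[2]); L=lambda x,y,z:np.array([p[0]+c*x-s*y,p[1]+s*x+c*y,z])
for nm,X in dict(stud=L(0,0,.162),nuttop=L(0,0,.147),nose=L(0,.075,.104),ballopen=L(0,-.08,.173)).items():
    print(nm,X.round(4),((proj("top",X)[0]-[225,235])*6.4).round(),((proj("scene",X)[0]-[295,195])*5.7).round())
for z in (.173,): print('ball top',atz("top",np.array([641,211])/6.4+[225,235],z))
print('ball scene',atz("scene",np.array([164,102])/5.7+[295,195],.173))
print('stud top',atz("top",np.array([403,243])/6.4+[225,235],.162))
E
```

```text
top [0.509753   0.11424074 0.09542345] [-0.3 -0.4  0.8 -0.3  0.1 -0.1 -0.6  0.7]
scene pred [[727. 411.]
 [157. 546.]
 [ 66. 319.]
 [604. 199.]] bottom [[725. 432.]
 [158. 567.]
 [ 67. 340.]
 [602. 220.]]
stud [0.5098 0.1142 0.162 ] [395. 237.] [370.  86.]
nuttop [0.5098 0.1142 0.147 ] [399. 242.] [369. 116.]
nose [0.5026 0.1889 0.104 ] [192. 279.] [550. 161.]
ballopen [0.5174 0.0346 0.173 ] [640. 208.] [162. 107.]
ball top [0.51635531 0.03431323 0.173     ]
ball scene [0.51461286 0.03571766 0.173     ]
stud top [0.5076881  0.11172371 0.162     ]
```

Stud is at about (0.510, 0.114) with yaw 0.095. The ball measured from both cameras agrees within 2 mm with where the model puts it. I'll move to behind the ball with the jaws across x and a 14 mm slot for the shaft.

>>> servo_tool(targets=[14,25,-31.5,0,-0.12,14,50,-63,0,-0.24,14,75,-94.5,0,-0.36,14,100,-126,0,-0.48,14,125,-157.5,0,-0.6], squeeze=40)

```text
time_s: 0.57
ee_pos: [0.263, 0.3735, 0.2561]
ee_rot: [[0.654, -0.0, 0.756], [-0.756, -0.0, 0.654], [0.0, -1.0, -0.0]]
force: [0.1, 0.3, -0.9]
width: 0.298
```

>>> servo_tool(targets=[14,25,-31.5,0,-0.12,14,50,-63,0,-0.24,14,75,-94.5,0,-0.36,14,100,-126,0,-0.48,14,125,-157.5,0,-0.62])

```text
time_s: 0.98
ee_pos: [0.3882, 0.2157, 0.2563]
ee_rot: [[0.107, 0.0, 0.994], [-0.994, 0.0, 0.107], [-0.0, -1.0, 0.0]]
force: [0.2, 1.2, -0.3]
width: 0.163
```

>>> servo_tool(targets=[14,25,-31.5,0,0,14,50,-63,0,0,14,75,-94.5,0,0,14,100,-126,0,0,14,126,-158,0,0])

```text
time_s: 1.4
ee_pos: [0.5141, 0.0577, 0.2561]
ee_rot: [[0.112, -0.0, 0.994], [-0.994, 0.0, 0.112], [-0.0, -1.0, -0.0]]
force: [0.4, 0.3, -0.3]
width: 0.158
```

```bash
python3 - <<'E'
from h import *
s=robot.get_state(); print(s['time_s'],s['ee_pos'].round(4),s['ee_rot'].round(3).tolist(),s['force'].round(2),s['width'],s['q'].round(2))
snap("wrist","wrist1")
E
```

```text
1.4 [0.5141 0.0577 0.2561] [[0.112, -0.0, 0.994], [-0.994, 0.0, 0.112], [-0.0, -1.0, -0.0]] [ 0.36  0.28 -0.28] 0.15754108461614763 [-0.1   0.2   1.61  0.    1.33 -0.22]
```

View pics/wrist1.png

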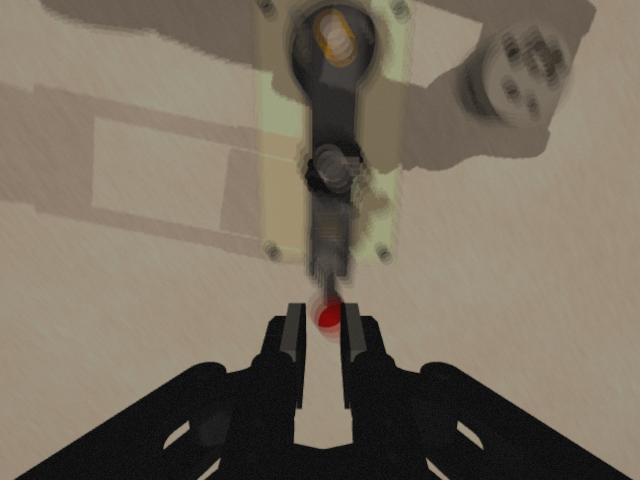

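>>> servo_tool(targets=[14,0,0,0,-0.016,14,0,0,0,-0.016])

```text
time_s: 1.62
ee_pos: [0.5134, 0.0589, 0.2556]
ee_rot: [[0.094, -0.002, 0.996], [-0.996, 0.001, 0.094], [-0.001, -1.0, -0.002]]
force: [-0.0, 0.7, 0.2]
width: 0.163
```

```bash
python3 - <<'E'
from h import *
s=robot.get_state(); print(s['time_s'],s['ee_pos'].round(4),s['force'].round(2))
ci=robot.camera_info("wrist")
im=snap("wrist","wrist2")
hsv=cv2.cvtColor(im,cv2.COLOR_BGR2HSV); m=((hsv[...,0]<8)|(hsv[...,0]>172))&(hsv[...,1]>180)&(hsv[...,2]>80)
ys,xs=np.where(m); print(len(xs),xs.mean(),ys.mean(),xs.min(),xs.max(),ys.min(),ys.max())
R=np.array(ci["R"]);print('cam',-R.T@ci["t"])
print('ball',atz("wrist",[(xs.min()+xs.max())/2,(ys.min()+ys.max())/2],.173))
print('stud pred',proj("wrist",[.5098,.1142,.162]),'tip',proj("wrist",s['ee_pos']-[0,0,.025]))
E
```

```text
1.6167 [0.5134 0.0589 0.2556] [-0.03  0.68  0.22]
830 325.3277108433735 311.94819277108434 310 339 296 328
cam [0.5076124  0.13698721 0.37441718]
ball [0.51749055 0.03553524 0.173     ]
stud pred [[324.30965994 170.52938668]] tip [[320.49840141 324.37158886]]
```

View pics/wrist2.png

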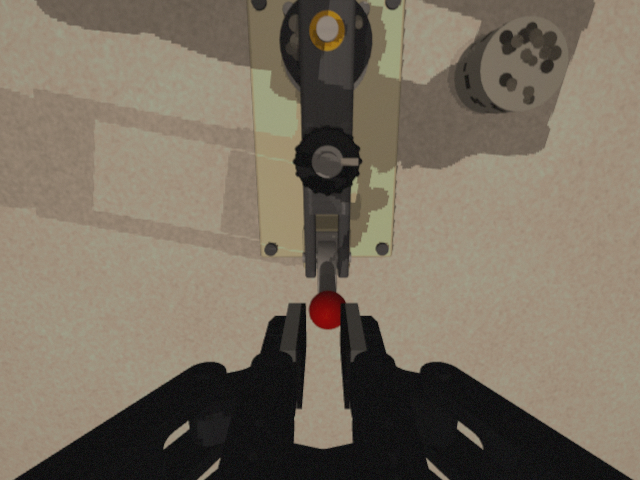

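```bash
python3 - <<'E'
from h import *
a=cv2.imread('pics/wrist2.png')[100:340,250:410]; cv2.imwrite('pics/w2c.png',cv2.convertScaleAbs(cv2.resize(a,None,fx=2.5,fy=2.5,interpolation=cv2.INTER_CUBIC),alpha=2))
for uv,z in (((327,161),.162),((327,160),.147),((327,28),.115),((271,249),.012),((382,249),.012),((259,3),.012),((393,3),.012)): print(uv,z,atz("wrist",uv,z).round(4))
E
```

```text
(327, 161) 0.162 [0.5108 0.1194 0.162 ]
(327, 160) 0.147 [0.511  0.1186 0.147 ]
(327, 28) 0.115 [0.504  0.1923 0.115 ]
(271, 249) 0.012 [0.4671 0.017  0.012 ]
(382, 249) 0.012 [0.5755 0.0273 0.012 ]
(259, 3) 0.012 [0.4458 0.2267 0.012 ]
(393, 3) 0.012 [0.5546 0.2371 0.012 ]
```

View pics/w2c.png

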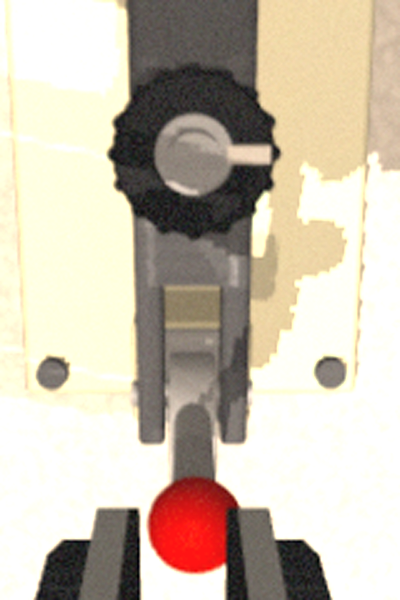

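>>> servo_tool(targets=[14,2.5,2,-30,0,14,2.5,2,-60,0,14,2.5,2,-66,0,14,2.5,2,-66,0])

```text
time_s: 2.0
ee_pos: [0.5136, 0.063, 0.1885]
ee_rot: [[0.099, -0.006, 0.995], [-0.995, 0.001, 0.099], [-0.001, -1.0, -0.005]]
force: [-0.3, -0.5, -0.0]
width: 0.163
```

```bash
cat >> h.py <<'E'
def crop(n,name,x0,y0,x1,y1,f,a=1.4):
    im=snap(n,name+'_f'); cv2.imwrite(f'pics/{name}.png',cv2.convertScaleAbs(cv2.resize(im[y0:y1,x0:x1],None,fx=f,fy=f,interpolation=cv2.INTER_CUBIC),alpha=a)); return im
def red(im):
    hsv=cv2.cvtColor(im,cv2.COLOR_BGR2HSV); m=((hsv[...,0]<8)|(hsv[...,0]>172))&(hsv[...,1]>170)&(hsv[...,2]>70)
    n,l,st,c=cv2.connectedComponentsWithStats(m.astype(np.uint8)); 
    if n<2: return None
    i=1+st[1:,4].argmax(); x,y,w,h,A=st[i]; return (x+(w-1)/2,y+(h-1)/2),w,h,A,c[i].round(1)
E
python3 - <<'E'
from h import *
s=robot.get_state(); print(s['time_s'],s['ee_pos'].round(4),s['force'].round(2))
print(red(crop("scene","s1",260,120,460,270,4)))
E
```

```text
2.0 [0.5136 0.063  0.1885] [-0.27 -0.5  -0.04]
((np.float64(323.5), np.float64(212.5)), np.int32(8), np.int32(8), np.int32(52), array([323.4, 212.4]))
```

View pics/s1.png

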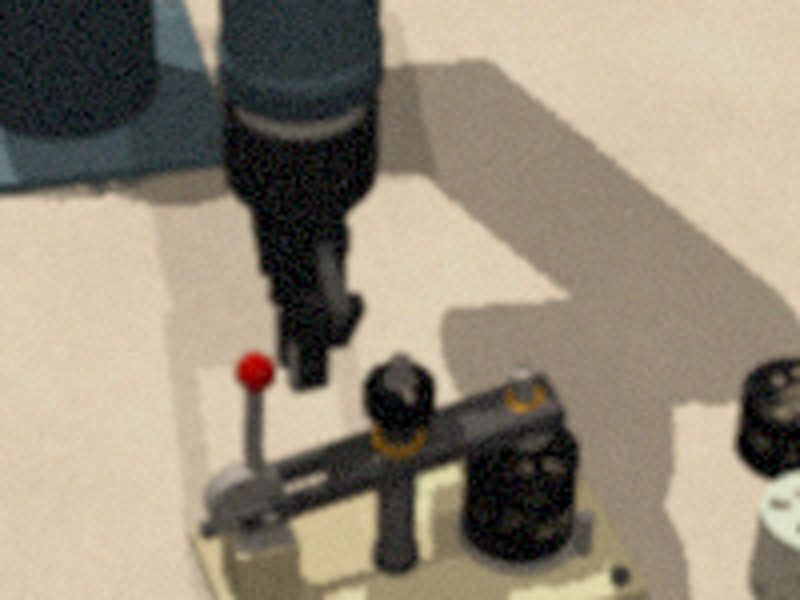

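>>> servo_tool(targets=[14,1,-7,0,0,14,1,-7,0,0,14,1,-7,0,0])

```text
time_s: 2.3
ee_pos: [0.5178, 0.0544, 0.1919]
ee_rot: [[0.097, 0.002, 0.995], [-0.995, -0.0, 0.097], [0.0, -1.0, 0.002]]
force: [-0.5, 1.9, 1.3]
width: 0.16
```

>>> servo_tool(targets=[14,0.2,-2,0,0,14,0.4,-4,0,0,14,0.4,-4,0,0])

```text
time_s: 2.55
ee_pos: [0.5176, 0.0503, 0.1909]
ee_rot: [[0.097, 0.001, 0.995], [-0.995, 0.0, 0.097], [-0.0, -1.0, 0.001]]
force: [-1.1, 2.6, 2.4]
width: 0.165
```

>>> servo_tool(targets=[14,0.2,-2,0,0,14,0.4,-4,0,0,14,0.4,-4,0,0])

```text
time_s: 2.8
ee_pos: [0.518, 0.0462, 0.1904]
ee_rot: [[0.097, 0.0, 0.995], [-0.995, -0.0, 0.097], [0.0, -1.0, 0.0]]
force: [-1.3, 2.2, 2.5]
width: 0.164
```

```bash
python3 - <<'E'
from h import *
print(red(robot.read_camera("scene")),robot.get_state()['force'])
E
```

```text
((np.float64(319.0), np.float64(213.0)), np.int32(9), np.int32(9), np.int32(56), array([319.2, 212.8])) [-1.70644244  1.95950749  1.89158606]
```

>>> servo_tool(targets=[14,0.2,-2,0,0,14,0.4,-4,0,0,14,0.4,-4,0,0])

```text
time_s: 3.1
ee_pos: [0.5183, 0.0422, 0.1903]
ee_rot: [[0.097, -0.0, 0.995], [-0.995, -0.0, 0.097], [0.0, -1.0, -0.0]]
force: [-0.9, 2.0, 2.3]
width: 0.166
```

>>> servo_tool(targets=[14,0.2,-2,0,0,14,0.4,-4,-1,0,14,0.4,-4,-1,0])

```text
time_s: 3.35
ee_pos: [0.5187, 0.0381, 0.1891]
ee_rot: [[0.097, -0.0, 0.995], [-0.995, -0.0, 0.097], [0.0, -1.0, -0.0]]
force: [-1.6, 2.0, 2.3]
width: 0.161
```

>>> servo_tool(targets=[14,0.2,-2,0,0,14,0.4,-4,-1,0,14,0.4,-4,-1,0])

```text
time_s: 3.6
ee_pos: [0.519, 0.0344, 0.1882]
ee_rot: [[0.097, -0.0, 0.995], [-0.995, 0.0, 0.097], [-0.0, -1.0, -0.0]]
force: [-1.1, 2.5, 3.3]
width: 0.163
```

```bash
python3 - <<'E'
from h import *
print(red(robot.read_camera("scene")),robot.get_state()['force'])
E
```

```text
((np.float64(314.0), np.float64(215.0)), np.int32(9), np.int32(9), np.int32(58), array([313.8, 214.4])) [-1.11071652  2.3596552   2.42125009]
```

>>> servo_tool(targets=[14,0,-2,-0.5,0,14,0.2,-4,-1,0,14,0.2,-4,-1,0])

```text
time_s: 3.9
ee_pos: [0.5194, 0.0307, 0.1875]
ee_rot: [[0.097, 0.0, 0.995], [-0.995, 0.001, 0.097], [-0.001, -1.0, 0.0]]
force: [-0.5, 4.5, 4.3]
width: 0.16
```

>>> servo_tool(targets=[14,0.2,-2,-0.5,0,14,0.4,-4,-1,0,14,0.4,-4,-1,0])

```text
time_s: 4.15
ee_pos: [0.5197, 0.027, 0.1866]
ee_rot: [[0.097, 0.0, 0.995], [-0.995, 0.001, 0.097], [-0.001, -1.0, 0.001]]
force: [-2.0, 5.0, 5.2]
width: 0.164
```

>>> servo_tool(targets=[14,0.2,-2,-0.5,0,14,0.4,-4,-1,0,14,0.4,-4,-1,0])

```text
time_s: 4.4
ee_pos: [0.5201, 0.0234, 0.1856]
ee_rot: [[0.097, 0.0, 0.995], [-0.995, 0.002, 0.097], [-0.002, -1.0, 0.001]]
force: [-0.4, 7.8, 2.5]
width: 0.161
```

```bash
python3 - <<'E'
from h import *
print(red(robot.read_camera("scene")),robot.get_state()['force'])
E
```

```text
((np.float64(308.5), np.float64(217.0)), np.int32(8), np.int32(9), np.int32(52), array([308.8, 216.4])) [-0.99789581  6.74290198  4.18466853]
```

```bash
cat >> h.py <<'E'
S=np.array([.5108,.1148]); YAW=.0954
def L(x,y,z): c,s=np.cos(YAW),np.sin(YAW); return np.array([S[0]+c*x-s*y,S[1]+s*x+c*y,z])
def ballpos(phi,pz=.084): return L(0,-.080-.090*np.sin(phi),pz+.090*np.cos(phi))
E
python3 - <<'E'
from h import *
B0=proj("scene",ballpos(0))[0]; print(B0)
for ph in np.arange(-.05,.61,.05): print(round(ph,2),(proj("scene",ballpos(ph,.083+.0015*ph/.2))[0]-B0).round(2), (-.09*np.sin(ph)*np.cos(YAW)).round(4))
E
```

```text
[323.85867219 213.74207272]
-0.05 [2.09 0.1 ] 0.0045
0.0 [0.01 0.36] -0.0
0.05 [-2.07  0.71] -0.0045
0.1 [-4.15  1.13] -0.0089
0.15 [-6.21  1.64] -0.0134
0.2 [-8.26  2.22] -0.0178
0.25 [-10.29   2.88] -0.0222
0.3 [-12.29   3.62] -0.0265
0.35 [-14.25   4.43] -0.0307
0.4 [-16.18   5.3 ] -0.0349
0.45 [-18.06   6.24] -0.039
0.5 [-19.89   7.25] -0.043
0.55 [-21.66   8.31] -0.0468
0.6 [-23.38   9.43] -0.0506
```

Bite is at about 0.25 rad: the effort leaves its free level near TCP y 0.034, and camera and arm kinematics agree on the angle. That is about 6 mm too tight, so the nut needs roughly +4.8 rad. Next I'll swing the lever back open from the far side.

>>> servo_tool(targets=[14,0,3,15,0,14,0,3,34,0,14,2,-25,34,0,14,4.5,-54,34,0,14,4.5,-54,34,0])

```text
time_s: 4.87
ee_pos: [0.5255, -0.0363, 0.2195]
ee_rot: [[0.095, 0.001, 0.995], [-0.995, -0.004, 0.095], [0.004, -1.0, 0.001]]
force: [0.0, 0.5, -0.2]
width: 0.161
```

>>> servo_tool(targets=[14,0,0,-25,0,14,0,0,-34,0,14,-0.4,5,-34,0,14,-1,10,-34,0,14,-1,10,-34,0])

```text
time_s: 5.28
ee_pos: [0.5235, -0.0203, 0.1857]
ee_rot: [[0.098, -0.0, 0.995], [-0.995, 0.0, 0.098], [-0.0, -1.0, -0.0]]
force: [-0.7, -0.5, -0.0]
width: 0.164
```

>>> servo_tool(targets=[14,-0.5,5,0,0,14,-1,10,1,0,14,-1.5,15,2,0,14,-2,20,2,0,14,-2,20,2,0])

```text
time_s: 5.7
ee_pos: [0.5221, -0.0009, 0.1884]
ee_rot: [[0.098, 0.002, 0.995], [-0.995, -0.001, 0.098], [0.001, -1.0, 0.002]]
force: [0.0, -2.7, 3.0]
width: 0.163
```

```bash
python3 - <<'E'
from h import *
print(red(robot.read_camera("scene")),robot.get_state()['force'])
E
```

```text
((np.float64(315.5), np.float64(216.0)), np.int32(6), np.int32(5), np.int32(16), array([315.7, 215.9])) [ 1.70401666 -2.17804104  1.91982376]
```

>>> servo_tool(targets=[14,-0.4,4,0.5,0,14,-0.8,8,1,0,14,-1.2,12,1,0,14,-1.2,12,1,0])

```text
time_s: 6.08
ee_pos: [0.5202, 0.0114, 0.1883]
ee_rot: [[0.097, 0.0, 0.995], [-0.995, 0.001, 0.097], [-0.001, -1.0, 0.0]]
force: [0.9, -1.4, 1.1]
width: 0.161
```

>>> servo_tool(targets=[14,-0.2,2,0,0,14,-0.4,4,0,0,14,-0.4,4,0,0])

```text
time_s: 6.33
ee_pos: [0.5198, 0.015, 0.1882]
ee_rot: [[0.097, -0.0, 0.995], [-0.995, 0.0, 0.097], [-0.0, -1.0, -0.0]]
force: [0.6, -2.1, 1.6]
width: 0.162
```

>>> servo_tool(targets=[14,0,-3,35,0,14,0,-3,65,0,30,-3,25,65,-0.12,50,-6,60,65,-0.24,50,-9,98,65,-0.36])

```text
time_s: 6.75
ee_pos: [0.5108, 0.1101, 0.2534]
ee_rot: [[-0.259, -0.001, 0.966], [-0.966, 0.001, -0.259], [-0.001, -1.0, -0.001]]
force: [0.3, 1.1, -1.1]
width: 0.573
```

>>> servo_tool(targets=[50,0,0,0,-0.12,50,0,0,0,-0.24,50,0,0,0,-0.36,50,0,0,0,-0.48,50,0,0,0,-0.6])

```text
time_s: 7.17
ee_pos: [0.5104, 0.1101, 0.2525]
ee_rot: [[-0.757, -0.003, 0.654], [-0.654, 0.001, -0.757], [0.001, -1.0, -0.002]]
force: [0.8, 0.4, 0.3]
width: 0.585
```

>>> servo_tool(targets=[50,0,0,0,-0.12,50,0,0,0,-0.24,50,0,0,0,-0.36,50,0,0,0,-0.48,50,0,0,0,-0.6])

```text
time_s: 7.58
ee_pos: [0.5104, 0.1099, 0.2525]
ee_rot: [[-0.994, -0.003, 0.112], [-0.112, 0.001, -0.994], [0.002, -1.0, -0.001]]
force: [0.5, 0.6, 0.3]
width: 0.589
```

>>> servo_tool(targets=[50,0,0,0,-0.12,50,0,0,0,-0.24,50,0,0,0,-0.36,50,0,0,0,-0.48,50,0,0,0,-0.6])

```text
time_s: 8.0
ee_pos: [0.5104, 0.1099, 0.2525]
ee_rot: [[-0.883, -0.003, -0.469], [0.469, 0.001, -0.883], [0.003, -1.0, 0.0]]
force: [-1.2, -0.4, 0.4]
width: 0.588
```

>>> servo_tool(targets=[50,0,0,0,-0.12,50,0,0,0,-0.24,50,0,0,0,-0.36,50,0,0,0,-0.48,50,0,0,0,-0.54])

```text
time_s: 8.42
ee_pos: [0.5104, 0.1099, 0.2525]
ee_rot: [[-0.516, -0.003, -0.856], [0.856, 0.001, -0.516], [0.002, -1.0, 0.002]]
force: [-0.4, -0.0, 0.5]
width: 0.584
```

>>> servo_tool(targets=[50,0,0,0,0,50,0,0,0,0])

```text
time_s: 8.58
ee_pos: [0.5107, 0.1097, 0.2527]
ee_rot: [[-0.523, -0.002, -0.852], [0.852, 0.001, -0.523], [0.001, -1.0, 0.001]]
force: [0.1, -0.3, 0.3]
width: 0.583
```

```bash
python3 - <<'E'
from h import *
s=robot.get_state(); print(s['time_s'],s['ee_pos'].round(4),s['q'].round(2))
ci=robot.camera_info("wrist"); R=np.array(ci["R"]); print('cam',-R.T@ci["t"])
snap("wrist","wrist3"); crop("top","t3",210,220,360,332,5.3)
print(red(robot.read_camera("scene")))
print('stud pred',proj("wrist",[[.5108,.1148,.162],[.5108,.1148,.147],s['ee_pos']-[0,0,.025]]))
E
```

```text
8.5833 [0.5107 0.1097 0.2527] [-0.    0.21  1.6   0.    1.33  2.59]
cam [0.55311728 0.0434963  0.37136166]
((np.float64(322.0), np.float64(212.5)), np.int32(9), np.int32(8), np.int32(54), array([322. , 212.6]))
stud pred [[321.08412522 274.0691943 ]
 [321.19087075 265.08402807]
 [326.99111185 322.88662287]]
```

View pics/wrist3.png

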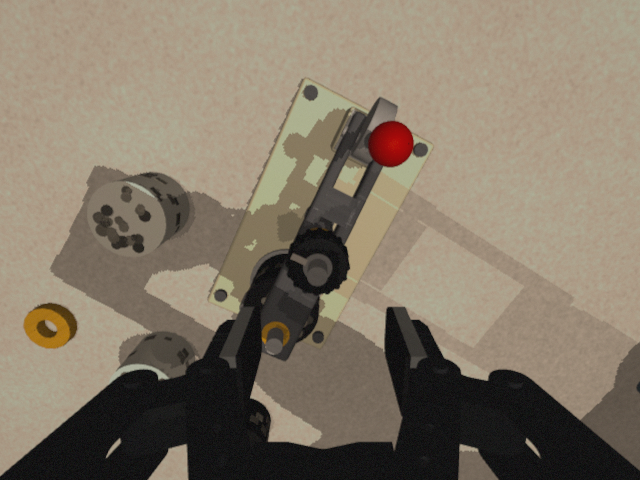

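View pics/t3.png

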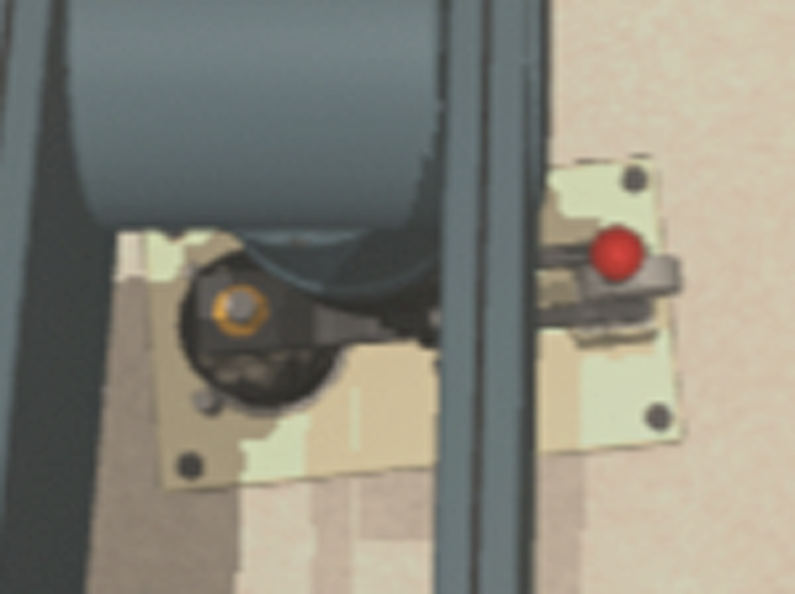

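```bash
python3 - <<'E'
from h import *
a=cv2.imread('pics/wrist3.png')[200:320,250:410]; cv2.imwrite('pics/w3c.png',cv2.convertScaleAbs(cv2.resize(a,None,fx=5,fy=5,interpolation=cv2.INTER_CUBIC),alpha=2))
print(atz("wrist",(318,270),.162))
E
```

```text
[0.51363356 0.11357572 0.162     ]
```

View pics/w3c.png

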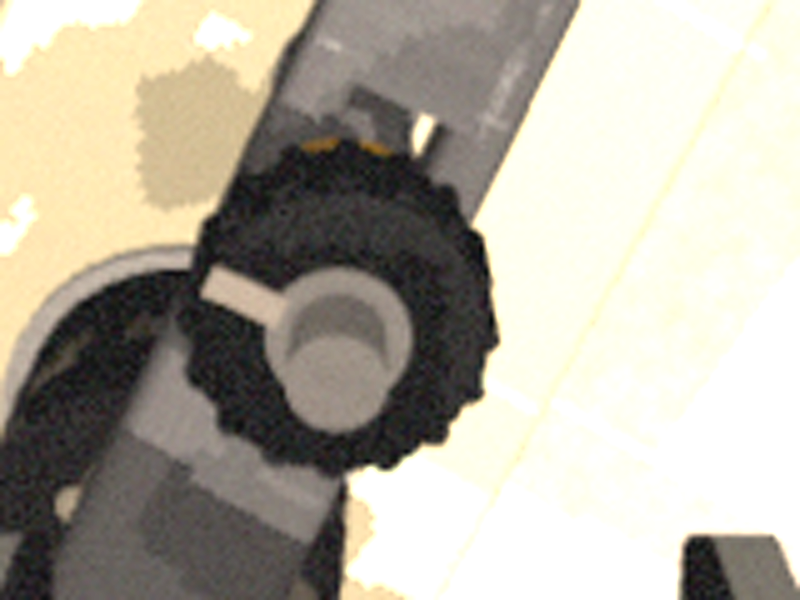

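```bash
python3 - <<'E'
from h import *
print(atz("wrist",(318,276.4),.162),atz("wrist",(317.6,266),.147))
E
```

```text
[0.51157156 0.11697546 0.162     ] [0.51237633 0.11647006 0.147     ]
```

>>> servo_tool(targets=[50,0.8,7,-35,0,50,0.8,7,-70,0,50,0.8,7,-100,0,50,0.8,7,-112,0,50,0.8,7,-112,0])

```text
time_s: 9.15
ee_pos: [0.5095, 0.1165, 0.1378]
ee_rot: [[-0.522, -0.007, -0.853], [0.853, 0.0, -0.522], [0.004, -1.0, 0.006]]
force: [-0.6, 0.3, 0.7]
width: 0.586
```

```bash
python3 - <<'E'
from h import *
s=robot.get_state(); print(s['time_s'],s['ee_pos'].round(4),s['force'].round(2))
snap("wrist","wrist4"); crop("scene","s4",260,120,460,270,4)
E
```

```text
9.15 [0.5095 0.1165 0.1378] [-0.65  0.33  0.69]
```

View pics/wrist4.png

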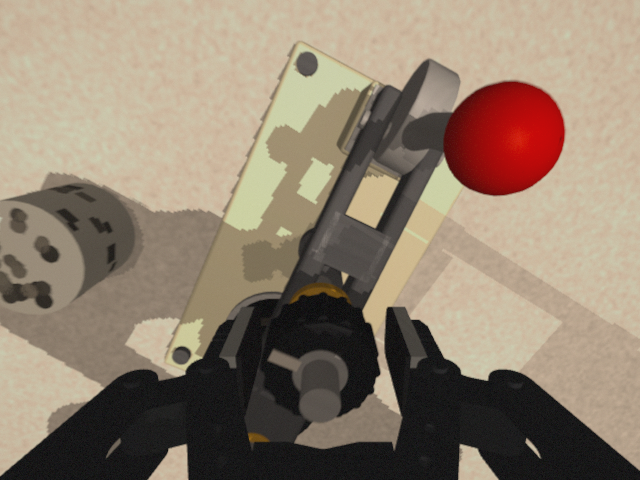

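View pics/s4.png

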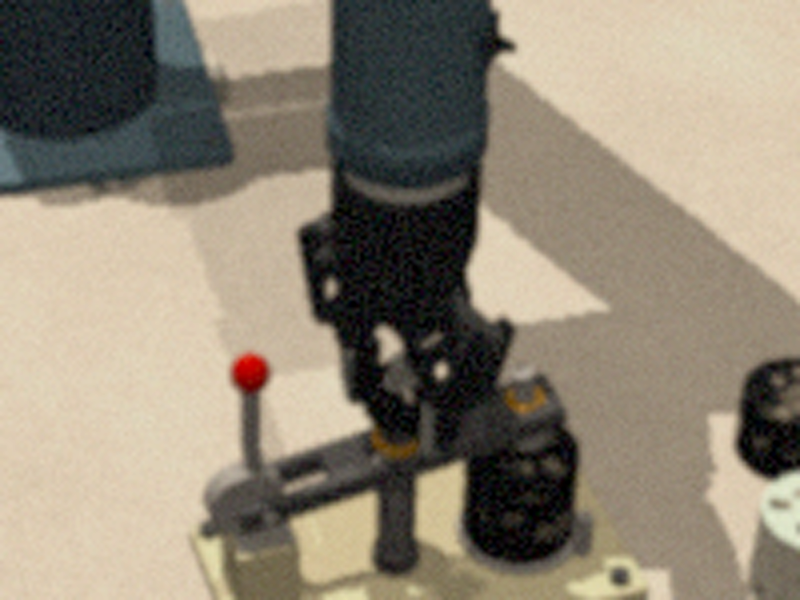

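>>> servo_tool(targets=[40,0,0,1,0,36,0,0,1,0,30,0,0,1,0,30,0,0,1,0], squeeze=60)

```text
time_s: 9.58
ee_pos: [0.5117, 0.1157, 0.1441]
ee_rot: [[-0.522, 0.0, -0.853], [0.853, -0.001, -0.522], [-0.001, -1.0, 0.001]]
force: [-5.3, -3.5, 4.3]
width: 0.428
```

>>> servo_tool(targets=[30,0,0,0,0,30,0,0,0,0])

```text
time_s: 9.75
ee_pos: [0.5117, 0.1157, 0.1441]
ee_rot: [[-0.522, 0.0, -0.853], [0.853, -0.001, -0.522], [-0.001, -1.0, 0.001]]
force: [-4.9, -3.0, 4.3]
width: 0.425
```

>>> servo_tool(targets=[30,0,0,0.1,0.12,30,0,0,0.2,0.24,30,0,0,0.2,0.36,30,0,0,0.3,0.48,30,0,0,0.4,0.6])

```text
time_s: 10.17
ee_pos: [0.512, 0.1162, 0.1445]
ee_rot: [[-0.914, 0.001, -0.405], [0.405, 0.0, -0.914], [-0.001, -1.0, -0.0]]
force: [-4.3, -1.4, 2.8]
width: 0.426
```

>>> servo_tool(targets=[30,0,0,0.1,0.12,30,0,0,0.2,0.24,30,0,0,0.2,0.36,30,0,0,0.3,0.48,30,0,0,0.4,0.6])

```text
time_s: 10.58
ee_pos: [0.5119, 0.117, 0.1449]
ee_rot: [[-0.983, 0.001, 0.182], [-0.182, 0.001, -0.983], [-0.001, -1.0, -0.001]]
force: [-4.6, 1.5, 3.2]
width: 0.425
```

```bash
python3 - <<'E'
from h import *
s=robot.get_state(); print(s['time_s'],s['ee_pos'].round(4),s['force'].round(2),s['torque'].round(3),s['q'].round(2))
snap("wrist","wrist5")
E
```

```text
10.5833 [0.5119 0.117  0.1449] [-4.56  1.47  3.18] [ 0.583  0.796 -0.359] [0.01 0.32 1.75 0.   1.08 1.4 ]
```

View pics/wrist5.png

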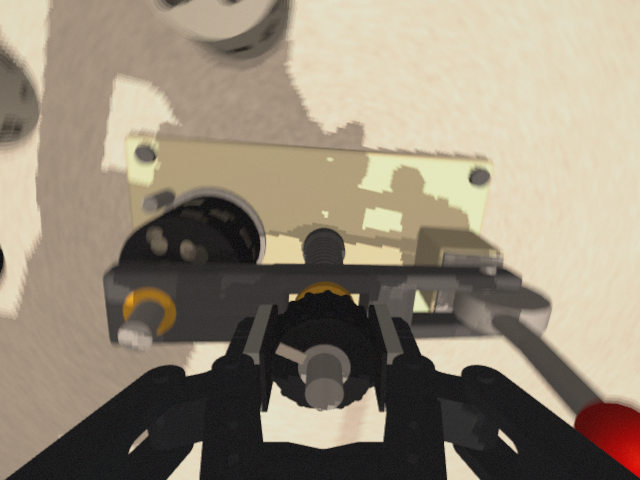

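>>> servo_tool(targets=[30,0,0,0.1,0.12,30,0,0,0.2,0.24,30,0,0,0.2,0.36,30,0,0,0.3,0.48,30,0,0,0.4,0.6])

```text
time_s: 11.05
ee_pos: [0.5113, 0.1174, 0.1453]
ee_rot: [[-0.711, -0.0, 0.703], [-0.703, 0.002, -0.711], [-0.001, -1.0, -0.002]]
force: [-6.0, 2.4, 6.3]
width: 0.426
```

>>> servo_tool(targets=[30,0,0,0.1,0.12,30,0,0,0.2,0.24,30,0,0,0.2,0.36,30,0,0,0.3,0.48,30,0,0,0.4,0.6])

```text
time_s: 11.47
ee_pos: [0.5106, 0.1175, 0.1456]
ee_rot: [[-0.19, -0.002, 0.982], [-0.982, 0.002, -0.19], [-0.001, -1.0, -0.002]]
force: [-8.1, 3.3, 8.4]
width: 0.429
```

>>> servo_tool(targets=[30,0,0,0.1,0.12,30,0,0,0.2,0.24,30,0,0,0.2,0.36,30,0,0,0.3,0.48,30,0,0,0.4,0.6])

```text
time_s: 11.88
ee_pos: [0.51, 0.1171, 0.146]
ee_rot: [[0.398, -0.003, 0.917], [-0.917, 0.001, 0.398], [-0.002, -1.0, -0.003]]
force: [-9.5, 2.0, 9.8]
width: 0.429
```

>>> servo_tool(targets=[30,0,0,0.1,0.12,30,0,0,0.2,0.24,30,0,0,0.2,0.36,30,0,0,0.3,0.48,30,0,0,0.4,0.6])

```text
time_s: 12.3
ee_pos: [0.5098, 0.1165, 0.1464]
ee_rot: [[0.847, -0.004, 0.532], [-0.532, -0.0, 0.847], [-0.003, -1.0, -0.002]]
force: [-10.5, -0.7, 9.9]
width: 0.424
```

>>> servo_tool(targets=[30,0,0,0.1,0.12,30,0,0,0.2,0.24,30,0,0,0.2,0.36,30,0,0,0.3,0.48,30,0,0,0.4,0.6])

```text
time_s: 12.72
ee_pos: [0.51, 0.116, 0.1468]
ee_rot: [[0.999, -0.003, -0.039], [0.039, -0.001, 0.999], [-0.003, -1.0, -0.001]]
force: [-10.5, -3.3, 9.8]
width: 0.425
```

>>> servo_tool(targets=[30,0,0,0.1,0.12,30,0,0,0.2,0.24,30,0,0,0.2,0.36,30,0,0,0.3,0.48,30,0,0,0.4,0.6])

```text
time_s: 13.13
ee_pos: [0.5104, 0.1156, 0.1471]
ee_rot: [[0.803, -0.003, -0.597], [0.597, -0.002, 0.803], [-0.003, -1.0, 0.0]]
force: [-9.8, -3.0, 8.1]
width: 0.429
```

```bash
python3 - <<'E'
from h import *
s=robot.get_state(); print(s['time_s'],s['ee_pos'].round(4),s['force'].round(2),s['torque'].round(3),s['q'].round(2))
snap("wrist","wrist6")
E
```

```text
13.1333 [0.5104 0.1156 0.1471] [-9.82 -3.03  8.11] [-0.89   1.475 -0.353] [ 0.01  0.31  1.75 -0.    1.08 -2.2 ]
```

View pics/wrist6.png

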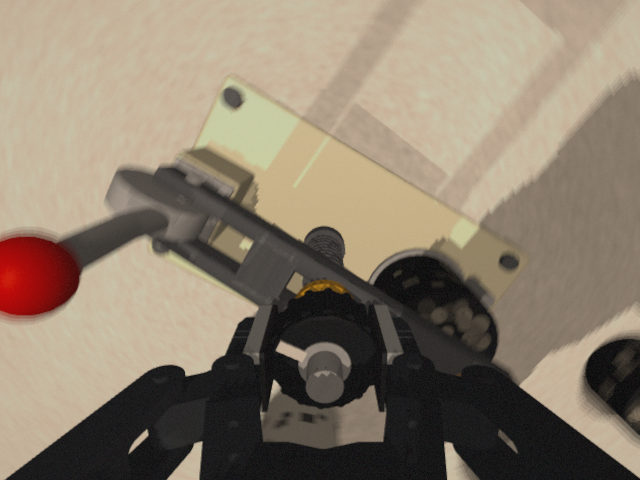

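>>> servo_tool(targets=[45,0,0,0,0,54,0,0,0,0,54,0,0,30,0,54,0,0,70,0,54,0,0,108,0])

```text
time_s: 13.6
ee_pos: [0.5123, 0.1164, 0.2552]
ee_rot: [[0.806, 0.0, -0.592], [0.592, 0.0, 0.806], [0.0, -1.0, -0.0]]
force: [0.8, 0.2, 0.8]
width: 0.631
```

>>> servo_tool(targets=[14,0,-11,0,-0.12,14,1,-22,0,-0.24,14,2,-33,0,-0.36,14,3,-44,0,-0.48,14,4,-54,0,-0.6])

```text
time_s: 14.02
ee_pos: [0.517, 0.0618, 0.2547]
ee_rot: [[1.0, 0.003, -0.028], [0.028, -0.0, 1.0], [0.003, -1.0, -0.0]]
force: [0.6, 0.6, 0.5]
width: 0.162
```

>>> servo_tool(targets=[14,0,0,0,-0.12,14,0,0,0,-0.24,14,0,0,0,-0.36,14,0,0,0,-0.48,14,0,0,0,-0.6])

```text
time_s: 14.43
ee_pos: [0.517, 0.0623, 0.2545]
ee_rot: [[0.841, 0.003, 0.541], [-0.541, -0.0, 0.841], [0.003, -1.0, 0.001]]
force: [-0.3, -0.2, 0.4]
width: 0.165
```

>>> servo_tool(targets=[14,0,0,0,-0.12,14,0,0,0,-0.24,14,0,0,0,-0.36,14,0,0,0,-0.48,14,0,0,0,-0.6])

```text
time_s: 14.85
ee_pos: [0.517, 0.0624, 0.2546]
ee_rot: [[0.388, 0.003, 0.921], [-0.921, -0.0, 0.388], [0.001, -1.0, 0.003]]
force: [0.4, 0.0, -0.3]
width: 0.164
```

>>> servo_tool(targets=[14,0,0,0,-0.12,14,0,0,0,-0.24,14,0,0,0,-0.31,14,0,0,0,-0.31])

```text
time_s: 15.18
ee_pos: [0.5169, 0.0623, 0.2545]
ee_rot: [[0.093, 0.003, 0.996], [-0.996, -0.0, 0.093], [0.001, -1.0, 0.003]]
force: [0.8, -0.1, 0.1]
width: 0.166
```

```bash
python3 - <<'E'
from h import *
s=robot.get_state(); print(s['time_s'],s['ee_pos'].round(4),s['force'].round(2),s['q'].round(2))
snap("wrist","wrist7"); print(red(robot.read_camera("scene")))
E
```

```text
15.1833 [0.5169 0.0623 0.2545] [ 0.76 -0.1   0.06] [-0.09  0.21  1.61 -0.    1.32 -0.19]
((np.float64(320.5), np.float64(212.5)), np.int32(8), np.int32(8), np.int32(50), array([320.6, 212.7]))
```

View pics/wrist7.png

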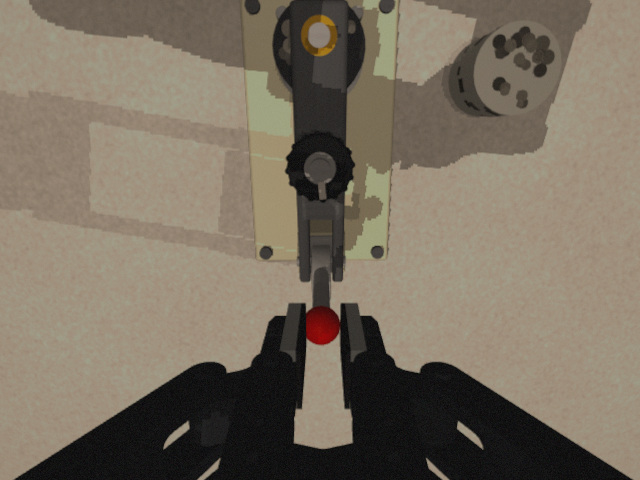

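>>> servo_tool(targets=[14,0,0,-35,0,14,0,0,-64,0,14,0.4,-5,-64,0,14,1,-10,-64,0,14,1.5,-15,-64,0])

```text
time_s: 15.7
ee_pos: [0.5183, 0.047, 0.1908]
ee_rot: [[0.097, 0.001, 0.995], [-0.995, 0.0, 0.097], [-0.0, -1.0, 0.001]]
force: [-2.1, 1.9, -2.1]
width: 0.163
```

>>> servo_tool(targets=[14,0.5,-5,-0.5,0,14,1,-10,-1,0,14,1.4,-14,-2,0,14,1.8,-18,-3,0,14,1.8,-18,-3,0])

```text
time_s: 16.12
ee_pos: [0.5199, 0.0285, 0.187]
ee_rot: [[0.096, 0.001, 0.995], [-0.995, -0.001, 0.096], [0.001, -1.0, 0.001]]
force: [-0.1, 0.6, 1.3]
width: 0.168
```

>>> servo_tool(targets=[14,0.4,-4,-1,0,14,0.8,-8,-2.5,0,14,1.2,-12,-4,0,14,1.6,-16,-6,0,14,1.6,-16,-6,0])

```text
time_s: 16.53
ee_pos: [0.521, 0.0126, 0.18]
ee_rot: [[0.096, -0.0, 0.995], [-0.995, -0.0, 0.096], [0.0, -1.0, -0.0]]
force: [-0.8, 0.2, -0.3]
width: 0.163
```

>>> servo_tool(targets=[14,0.4,-4,-2,0,14,0.8,-8,-4,0,14,0.8,-8,-4,0])

```text
time_s: 16.78
ee_pos: [0.5218, 0.0047, 0.176]
ee_rot: [[0.096, -0.0, 0.995], [-0.995, -0.0, 0.096], [0.0, -1.0, -0.001]]
force: [-0.1, 0.5, 0.7]
width: 0.165
```

```bash
python3 - <<'E'
from h import *
s=robot.get_state(); print(s['time_s'],s['ee_pos'].round(4),s['force'].round(2))
print(red(crop("scene","s8",240,140,440,290,4)))
for ph in np.arange(.4,1.41,.1):
    h=22+9*np.cos(2.01-ph-.1); pz=(65+h)/1000-.001
    print(round(ph,2),proj("scene",ballpos(ph,pz))[0].round(1),ballpos(ph,pz).round(4))
E
```

```text
16.7833 [0.5218 0.0047 0.176 ] [-0.11  0.45  0.69]
((np.float64(300.0), np.float64(221.5)), np.int32(9), np.int32(8), np.int32(55), array([300. , 221.1]))
0.4 [307.7 218.8] [5.218e-01 3.000e-04 1.694e-01]
0.5 [304.  220.7] [ 0.5225 -0.0078  0.1664]
0.6 [300.5 222.9] [ 0.5233 -0.0154  0.1626]
0.7 [297.2 225.2] [ 0.5239 -0.0226  0.158 ]
0.8 [294.3 227.8] [ 0.5246 -0.0291  0.1527]
0.9 [291.7 230.5] [ 0.5251 -0.035   0.1467]
1.0 [289.4 233.4] [ 0.5256 -0.0402  0.1402]
1.1 [287.6 236.3] [ 0.5261 -0.0447  0.133 ]
1.2 [286.1 239.3] [ 0.5264 -0.0483  0.1254]
1.3 [285.  242.3] [ 0.5267 -0.0512  0.1175]
1.4 [284.4 245.4] [ 0.5269 -0.0531  0.1092]
```

View pics/s8.png

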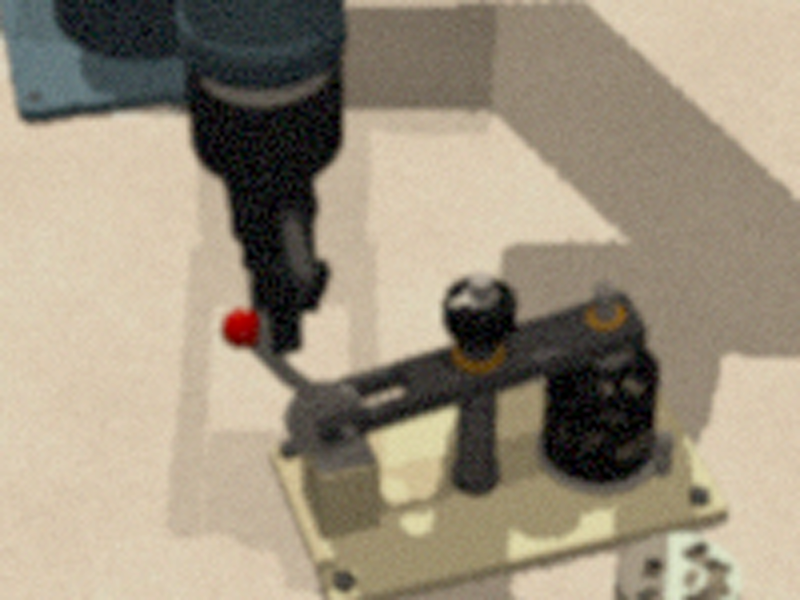

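>>> servo_tool(targets=[14,0.3,-3.5,-2,0,14,0.6,-7,-4,0,14,0.6,-7,-4,0])

```text
time_s: 17.08
ee_pos: [0.5224, -0.0021, 0.1721]
ee_rot: [[0.096, -0.0, 0.995], [-0.995, -0.0, 0.096], [0.0, -1.0, -0.0]]
force: [0.0, 0.2, 1.3]
width: 0.163
```

>>> servo_tool(targets=[14,0.3,-3.5,-2.5,0,14,0.6,-7,-5,0,14,0.6,-7,-5,0])

```text
time_s: 17.33
ee_pos: [0.5229, -0.0091, 0.1669]
ee_rot: [[0.096, -0.001, 0.995], [-0.995, -0.0, 0.096], [0.0, -1.0, -0.001]]
force: [0.3, 1.4, 1.2]
width: 0.164
```

```bash
python3 - <<'E'
from h import *
s=robot.get_state(); print(s['time_s'],s['ee_pos'].round(4),s['force'].round(2))
print(red(robot.read_camera("scene")))
E
```

```text
17.3333 [ 0.5229 -0.0091  0.1669] [0.35 1.42 1.18]
((np.float64(293.5), np.float64(226.5)), np.int32(8), np.int32(8), np.int32(54), array([293.7, 226.2]))
```

>>> servo_tool(targets=[14,0,3,15,0,14,0,3,34,0,14,2.4,-26,34,0,14,2.4,-26,28,0,14,2.4,-26,24,0])

```text
time_s: 17.8
ee_pos: [0.5256, -0.0358, 0.1913]
ee_rot: [[0.095, 0.001, 0.995], [-0.995, -0.001, 0.095], [0.001, -1.0, 0.001]]
force: [-1.2, 0.1, 0.0]
width: 0.165
```

>>> servo_tool(targets=[14,0,0,-2,0,14,0.2,-1.5,-4,0,14,0.2,-1.5,-4,0])

```text
time_s: 18.05
ee_pos: [0.5252, -0.0356, 0.1868]
ee_rot: [[0.097, -0.001, 0.995], [-0.995, 0.001, 0.097], [-0.001, -1.0, -0.001]]
force: [0.6, -0.2, 0.6]
width: 0.163
```

>>> servo_tool(targets=[14,0,-1,-2,0,14,0.2,-2,-4,0,14,0.2,-2,-4,0])

```text
time_s: 18.3
ee_pos: [0.5261, -0.0383, 0.1838]
ee_rot: [[0.097, 0.001, 0.995], [-0.995, -0.001, 0.097], [0.001, -1.0, 0.001]]
force: [1.3, -0.4, 2.9]
width: 0.161
```

```bash
python3 - <<'E'
from h import *
s=robot.get_state(); print(s['time_s'],s['ee_pos'].round(4),s['force'].round(2))
print(red(crop("scene","s9",240,140,440,290,4)))
E
```

```text
18.3 [ 0.5261 -0.0383  0.1838] [ 1.33 -0.36  2.88]
((np.float64(296.0), np.float64(227.5)), np.int32(1), np.int32(2), np.int32(2), array([296. , 227.5]))
```

View pics/s9.png

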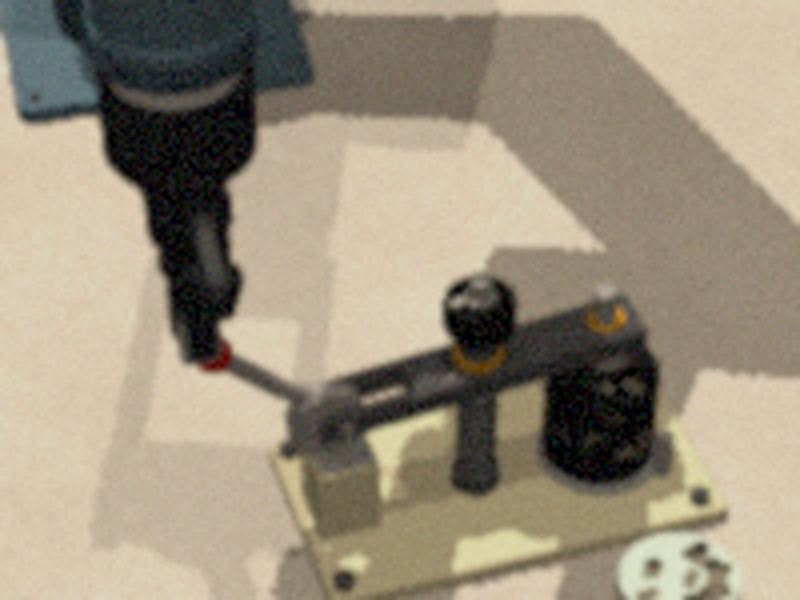

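>>> servo_tool(targets=[14,0,-1.5,-1.5,0,14,0.2,-3,-3,0,14,0.2,-3,-3,0])

```text
time_s: 18.6
ee_pos: [0.5262, -0.0415, 0.1805]
ee_rot: [[0.097, 0.001, 0.995], [-0.995, -0.001, 0.097], [0.001, -1.0, 0.0]]
force: [1.6, -2.0, 5.6]
width: 0.161
```

>>> servo_tool(targets=[14,0,-1.5,-1.5,0,14,0.2,-2.5,-3,0,14,0.2,-2.5,-3,0])

```text
time_s: 18.85
ee_pos: [0.5265, -0.0442, 0.1777]
ee_rot: [[0.096, 0.001, 0.995], [-0.995, -0.001, 0.096], [0.001, -1.0, 0.001]]
force: [0.3, -1.9, 5.7]
width: 0.164
```

>>> servo_tool(targets=[14,0,-1,-1.5,0,14,0.2,-2,-3,0,14,0.2,-2,-3,0])

```text
time_s: 19.1
ee_pos: [0.5268, -0.0464, 0.175]
ee_rot: [[0.097, 0.001, 0.995], [-0.995, -0.001, 0.097], [0.001, -1.0, 0.001]]
force: [0.2, -2.4, 5.8]
width: 0.164
```

>>> servo_tool(targets=[14,0,-1,-1.5,0,14,0.2,-2,-3,0,14,0.2,-2,-3,0])

```text
time_s: 19.35
ee_pos: [0.5271, -0.0485, 0.1722]
ee_rot: [[0.097, 0.001, 0.995], [-0.995, -0.002, 0.097], [0.002, -1.0, 0.001]]
force: [-0.7, -3.3, 7.4]
width: 0.166
```

```bash
python3 - <<'E'
from h import *
s=robot.get_state(); print(s['time_s'],s['ee_pos'].round(4),s['force'].round(2))
print(red(crop("scene","s10",240,140,440,290,4)))
E
```

```text
19.35 [ 0.5271 -0.0485  0.1722] [-0.74 -3.26  7.38]
((np.float64(292.0), np.float64(231.5)), np.int32(1), np.int32(2), np.int32(2), array([292. , 231.5]))
```

View pics/s10.png

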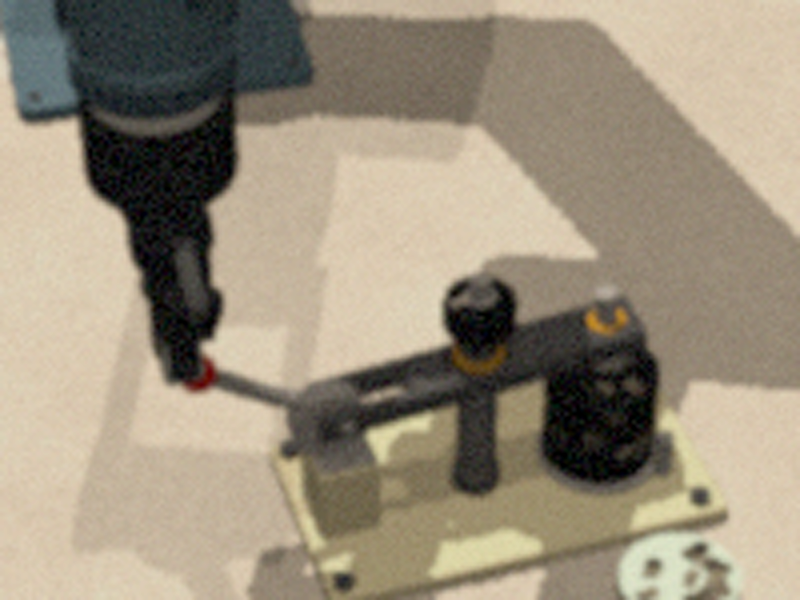

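>>> servo_tool(targets=[14,0,0,3,0,14,-0.6,6.5,3,0,14,-0.6,6.5,0,0,14,-0.6,6.5,-1,0,14,-0.6,6.5,-1,0])

```text
time_s: 19.82
ee_pos: [0.5265, -0.0412, 0.1712]
ee_rot: [[0.097, 0.002, 0.995], [-0.995, -0.001, 0.097], [0.001, -1.0, 0.001]]
force: [-0.7, -1.7, 7.8]
width: 0.166
```

>>> servo_tool(targets=[14,0,-0.5,-1.5,0,14,0,-1,-3,0,14,0.2,-1.5,-4,0,14,0.2,-1.5,-4,0])

```text
time_s: 20.15
ee_pos: [0.527, -0.0434, 0.1678]
ee_rot: [[0.097, 0.002, 0.995], [-0.995, -0.002, 0.097], [0.003, -1.0, 0.002]]
force: [-3.3, -4.7, 12.0]
width: 0.166
```

>>> servo_tool(targets=[14,0,-0.5,-1.5,0,14,0,-1,-3,0,14,0.2,-1.5,-4,0,14,0.2,-1.5,-4,0])

```text
time_s: 20.48
ee_pos: [0.5275, -0.0455, 0.1642]
ee_rot: [[0.097, 0.003, 0.995], [-0.995, -0.003, 0.097], [0.004, -1.0, 0.003]]
force: [-2.2, -5.3, 12.9]
width: 0.163
```

```bash
python3 - <<'E'
from h import *
s=robot.get_state(); print(s['time_s'],s['ee_pos'].round(4),s['force'].round(2))
print(red(crop("scene","s11",240,140,440,290,4)))
E
```

```text
20.4833 [ 0.5275 -0.0455  0.1642] [-2.25 -5.33 12.93]
None
```

View pics/s11.png

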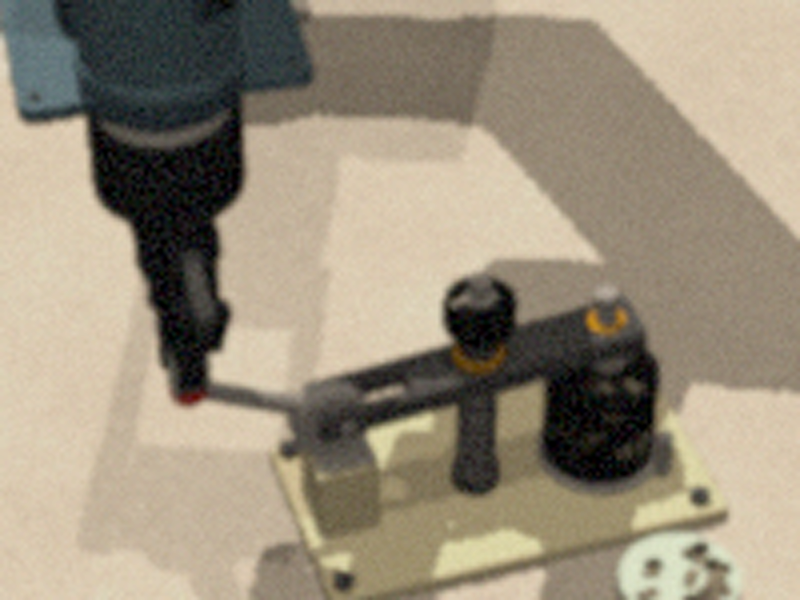

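>>> servo_tool(targets=[14,0,0,0,0,14,0,0,0,0,14,0,0,0,0])

```text
time_s: 20.78
ee_pos: [0.5275, -0.0454, 0.1642]
ee_rot: [[0.097, 0.003, 0.995], [-0.995, -0.003, 0.097], [0.004, -1.0, 0.003]]
force: [-2.5, -4.9, 13.4]
width: 0.169
```

>>> servo_tool(targets=[14,0,0,15,0,14,0,0,40,0,14,0,35,60,0,14,0,35,60,0,14,0,35,60,0])

```text
time_s: 21.2
ee_pos: [0.5265, -0.0075, 0.223]
ee_rot: [[0.099, 0.001, 0.995], [-0.995, 0.0, 0.099], [-0.0, -1.0, 0.001]]
force: [-0.8, -1.0, -0.5]
width: 0.162
```

```bash
python3 - <<'E'
from h import *
s=robot.get_state(); print(s['time_s'],s['ee_pos'].round(4),s['force'].round(2))
print(red(crop("scene","s12",240,140,440,290,4)))
im=crop("top","t12",210,220,360,332,5.3); print(red(im))
S0=[.5108,.1148]
for ph in (.9,1.,1.05,1.1,1.15,1.2):
    h=22+9*np.cos(2.01-ph-.1); pz=(65+h)/1000-.001
    print(ph,proj("scene",ballpos(ph,pz))[0].round(1),proj("top",ballpos(ph,pz))[0].round(1))
for pz in (.083,.085): print(proj("scene",ballpos(0.01,pz))[0].round(1),proj("top",ballpos(0.01,pz))[0].round(1))
print(red(cv2.imread('pics/top0.png')),red(cv2.imread('pics/scene0.png')))
E
```

```text
21.2 [ 0.5265 -0.0075  0.223 ] [-0.81 -0.97 -0.5 ]
((np.float64(287.0), np.float64(235.5)), np.int32(9), np.int32(8), np.int32(53), array([286.7, 235.8]))
((np.float64(364.0), np.float64(268.0)), np.int32(5), np.int32(5), np.int32(14), array([364.3, 268.1]))
0.9 [291.7 230.5] [358.1 265.4]
1.0 [289.4 233.4] [360.3 265.6]
1.05 [288.5 234.8] [361.3 265.7]
1.1 [287.6 236.3] [362.2 265.8]
1.15 [286.8 237.8] [363. 266.]
1.2 [286.1 239.3] [363.6 266.1]
[323.5 214.2] [325.2 266.9]
[323.4 213.5] [325.2 266.8]
((np.float64(325.0), np.float64(267.5)), np.int32(7), np.int32(6), np.int32(33), array([325.1, 267.6])) ((np.float64(323.5), np.float64(212.0)), np.int32(8), np.int32(7), np.int32(47), array([323.4, 212.1]))
```

View pics/s12.png

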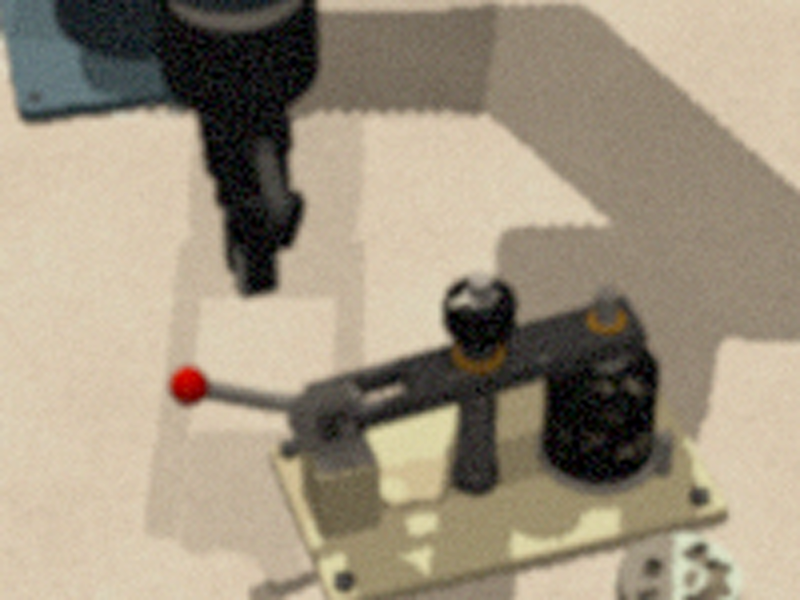

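>>> servo_tool(targets=[14,1,-25,0,0,14,2,-50,0,0,14,3,-77,0,0,14,3,-77,-30,0,14,3,-77,-68,0])

```text
time_s: 21.72
ee_pos: [0.5311, -0.0891, 0.1553]
ee_rot: [[0.094, 0.005, 0.996], [-0.996, -0.003, 0.094], [0.003, -1.0, 0.005]]
force: [0.4, 1.2, -0.7]
width: 0.163
```

>>> servo_tool(targets=[14,0,0,-10,0,14,-0.6,7,-10,0,14,-1.2,14,-10,0,14,-1.8,20,-8,0,14,-2.2,25,-5,0])

```text
time_s: 22.13
ee_pos: [0.5281, -0.0607, 0.1512]
ee_rot: [[0.098, 0.003, 0.995], [-0.995, -0.002, 0.098], [0.002, -1.0, 0.002]]
force: [-0.0, -8.0, -1.3]
width: 0.16
```

>>> servo_tool(targets=[14,-0.6,6,5,0,14,-1.2,12,10,0,14,-1.8,18,14,0,14,-2.4,24,18,0,14,-2.4,24,18,0])

```text
time_s: 22.55
ee_pos: [0.5287, -0.0411, 0.1737]
ee_rot: [[0.099, 0.012, 0.995], [-0.995, -0.011, 0.099], [0.012, -1.0, 0.011]]
force: [-2.2, -16.3, 11.2]
width: 0.165
```

```bash
python3 - <<'E'
from h import *
s=robot.get_state(); print(s['time_s'],s['ee_pos'].round(4),s['force'].round(2))
print(red(crop("scene","s13",240,140,440,290,4)))
E
```

```text
22.55 [ 0.5287 -0.0411  0.1737] [ -2.16 -16.28  11.19]
((np.float64(297.0), np.float64(225.5)), np.int32(5), np.int32(4), np.int32(12), array([296.8, 225.9]))
```

View pics/s13.png

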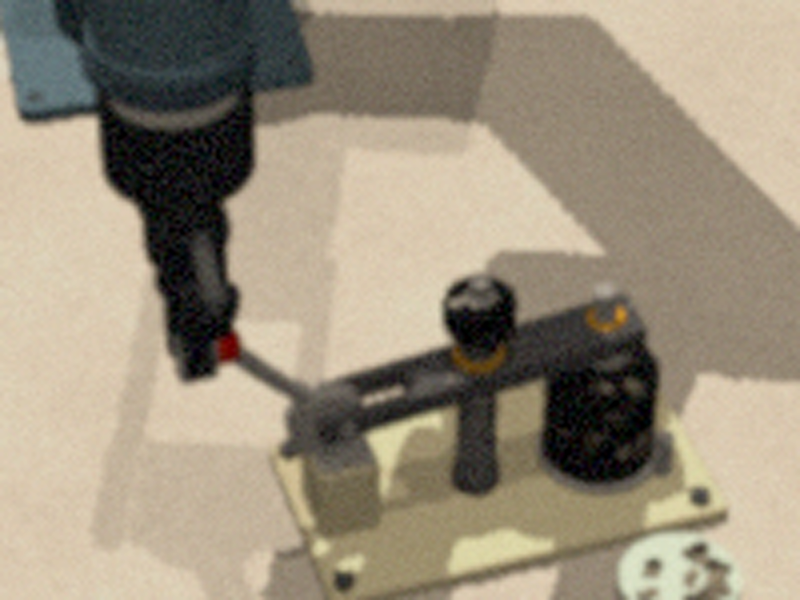

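>>> servo_tool(targets=[14,0,-4,6,0,14,-0.4,0,10,0,14,-1,6,13,0,14,-1.5,12,16,0,14,-1.8,16,18,0])

```text
time_s: 23.02
ee_pos: [0.5249, -0.022, 0.1888]
ee_rot: [[0.097, 0.006, 0.995], [-0.995, -0.004, 0.098], [0.005, -1.0, 0.006]]
force: [0.0, -6.8, 6.8]
width: 0.167
```

>>> servo_tool(targets=[14,-0.5,6,2,0,14,-1,12,3,0,14,-1.5,18,4,0,14,-2,24,4,0,14,-2,24,4,0])

```text
time_s: 23.43
ee_pos: [0.5213, 0.0044, 0.1907]
ee_rot: [[0.098, 0.002, 0.995], [-0.995, 0.0, 0.098], [-0.0, -1.0, 0.002]]
force: [-0.1, -1.9, 2.5]
width: 0.16
```

>>> servo_tool(targets=[14,-0.3,4,0,0,14,-0.6,8,0,0,14,-0.6,8,0,0])

```text
time_s: 23.68
ee_pos: [0.5203, 0.0118, 0.1894]
ee_rot: [[0.097, -0.0, 0.995], [-0.995, 0.001, 0.097], [-0.001, -1.0, -0.0]]
force: [0.8, -1.6, 1.0]
width: 0.166
```

```bash
python3 - <<'E'
from h import *
s=robot.get_state(); print(s['time_s'],s['ee_pos'].round(4),s['force'].round(2))
print(red(crop("scene","s14",240,140,440,290,4)))
E
```

```text
23.6833 [0.5203 0.0118 0.1894] [ 0.84 -1.61  0.95]
((np.float64(321.5), np.float64(214.0)), np.int32(6), np.int32(5), np.int32(18), array([321.8, 213.9]))
```

View pics/s14.png

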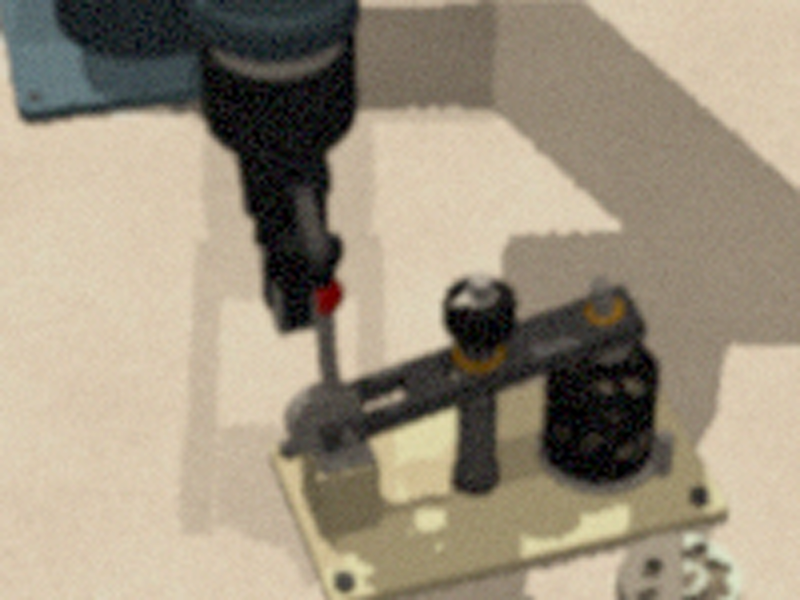

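>>> servo_tool(targets=[14,0,-3,35,0,14,0,-3,64,0,30,-3,32,64,0,50,-6,70,64,0,50,-9,105,64,0])

```text
time_s: 24.15
ee_pos: [0.5109, 0.1171, 0.2534]
ee_rot: [[0.094, -0.001, 0.996], [-0.996, 0.001, 0.094], [-0.001, -1.0, -0.001]]
force: [0.8, 0.9, -0.7]
width: 0.574
```

>>> servo_tool(targets=[50,0,0,0,0,50,0,0,0,0])

```text
time_s: 24.32
ee_pos: [0.5103, 0.1179, 0.2527]
ee_rot: [[0.1, -0.002, 0.995], [-0.995, 0.001, 0.1], [-0.001, -1.0, -0.002]]
force: [0.4, -0.2, 0.3]
width: 0.587
```

>>> servo_tool(targets=[50,0,0,-35,0,50,0,0,-70,0,50,0,0,-97,0,50,0,0,-107,0,50,0,0,-107,0])

```text
time_s: 24.73
ee_pos: [0.5094, 0.1149, 0.1436]
ee_rot: [[0.095, -0.007, 0.995], [-0.995, -0.0, 0.095], [-0.001, -1.0, -0.007]]
force: [-0.5, 0.8, 0.5]
width: 0.586
```

```bash
python3 - <<'E'
from h import *
s=robot.get_state(); print(s['time_s'],s['ee_pos'].round(4),s['force'].round(2))
snap("wrist","wrist8"); print(red(robot.read_camera("scene")))
E
```

```text
24.7333 [0.5094 0.1149 0.1436] [-0.48  0.81  0.51]
((np.float64(320.5), np.float64(213.0)), np.int32(8), np.int32(9), np.int32(56), array([320.4, 212.7]))
```

View pics/wrist8.png

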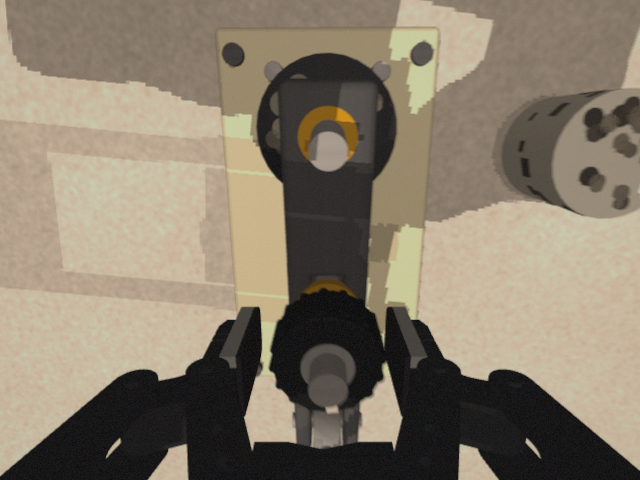

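>>> servo_tool(targets=[42,1,0,0,0,38,1,0,0,0,30,1,0,0,0,30,1,0,0,0,30,1,0,0,0], squeeze=60)

```text
time_s: 25.25
ee_pos: [0.511, 0.1155, 0.1483]
ee_rot: [[0.097, -0.002, 0.995], [-0.995, -0.001, 0.097], [0.001, -1.0, -0.002]]
force: [-7.9, -1.9, 6.5]
width: 0.427
```

>>> servo_tool(targets=[30,0,0,0.1,0.12,30,0,0,0.2,0.24,30,0,0,0.3,0.36,30,0,0,0.3,0.45,30,0,0,0.3,0.45])

```text
time_s: 25.67
ee_pos: [0.5114, 0.1156, 0.1486]
ee_rot: [[0.524, -0.001, 0.852], [-0.852, -0.001, 0.524], [-0.0, -1.0, -0.001]]
force: [-7.4, -2.3, 5.0]
width: 0.43
```

```bash
python3 - <<'E'
from h import *
s=robot.get_state(); print(s['time_s'],s['ee_pos'].round(4),s['force'].round(2),s['torque'].round(2),s['ee_rot'].round(3).tolist())
E
```

```text
25.6667 [0.5114 0.1156 0.1486] [-7.35 -2.3   5.03] [-0.3   1.18 -0.08] [[0.524, -0.001, 0.852], [-0.852, -0.001, 0.524], [-0.0, -1.0, -0.001]]
```

>>> servo_tool(targets=[45,0,0,0,0,54,0,0,0,0,54,0,0,30,0,54,0,0,70,0,54,0,0,106,0])

```text
time_s: 26.08
ee_pos: [0.5127, 0.1159, 0.2551]
ee_rot: [[0.52, 0.001, 0.854], [-0.854, 0.0, 0.52], [0.0, -1.0, 0.001]]
force: [0.3, 0.4, 0.2]
width: 0.631
```

>>> servo_tool(targets=[14,1,-15,0,-0.12,14,2,-30,0,-0.24,14,3,-42,0,-0.36,14,5,-54,0,-0.455,14,5,-54,0,-0.455])

```text
time_s: 26.5
ee_pos: [0.5186, 0.0602, 0.2541]
ee_rot: [[0.087, 0.003, 0.996], [-0.996, -0.001, 0.087], [0.001, -1.0, 0.003]]
force: [1.0, -0.3, -0.5]
width: 0.168
```

>>> servo_tool(targets=[14,0,0,-35,0,14,0,0,-64,0,14,0.4,-5,-64,0,14,1,-10,-64,0,14,1.5,-15,-64,0])

```text
time_s: 26.92
ee_pos: [0.5197, 0.0469, 0.1903]
ee_rot: [[0.093, 0.002, 0.996], [-0.996, 0.0, 0.093], [-0.0, -1.0, 0.002]]
force: [-1.4, 1.6, -2.2]
width: 0.16
```

>>> servo_tool(targets=[14,0.5,-5,-0.5,0,14,1,-10,-1,0,14,1.4,-14,-2,0,14,1.8,-18,-3,0,14,1.8,-18,-3,0])

```text
time_s: 27.33
ee_pos: [0.521, 0.028, 0.1862]
ee_rot: [[0.091, 0.001, 0.996], [-0.996, -0.001, 0.091], [0.001, -1.0, 0.001]]
force: [-1.4, 0.3, 0.7]
width: 0.163
```

>>> servo_tool(targets=[14,0.4,-5,-1,0,14,0.8,-10,-3,0,14,1.4,-15,-6,0,14,2,-21,-9,0,14,2,-21,-9,0])

```text
time_s: 27.75
ee_pos: [0.5225, 0.0067, 0.176]
ee_rot: [[0.091, -0.001, 0.996], [-0.996, -0.001, 0.091], [0.0, -1.0, -0.001]]
force: [-1.0, 0.5, 0.6]
width: 0.166
```

>>> servo_tool(targets=[14,0.4,-5,-3,0,14,0.8,-10,-6,0,14,1.2,-15,-10,0,14,1.2,-15,-10,0])

```text
time_s: 28.08
ee_pos: [0.5237, -0.0081, 0.1659]
ee_rot: [[0.091, -0.001, 0.996], [-0.996, -0.0, 0.091], [0.0, -1.0, -0.001]]
force: [-1.2, 0.5, 0.8]
width: 0.163
```

```bash
python3 - <<'E'
from h import *
s=robot.get_state(); print(s['time_s'],s['ee_pos'].round(4),s['force'].round(2),s['ee_rot'].round(3).tolist())
print(red(crop("scene","s15",240,140,440,290,4)))
E
```

```text
28.0833 [ 0.5237 -0.0081  0.1659] [-1.2   0.53  0.76] [[0.091, -0.001, 0.996], [-0.996, -0.0, 0.091], [0.0, -1.0, -0.001]]
((np.float64(294.0), np.float64(226.5)), np.int32(9), np.int32(8), np.int32(54), array([294., 226.]))
```

View pics/s15.png

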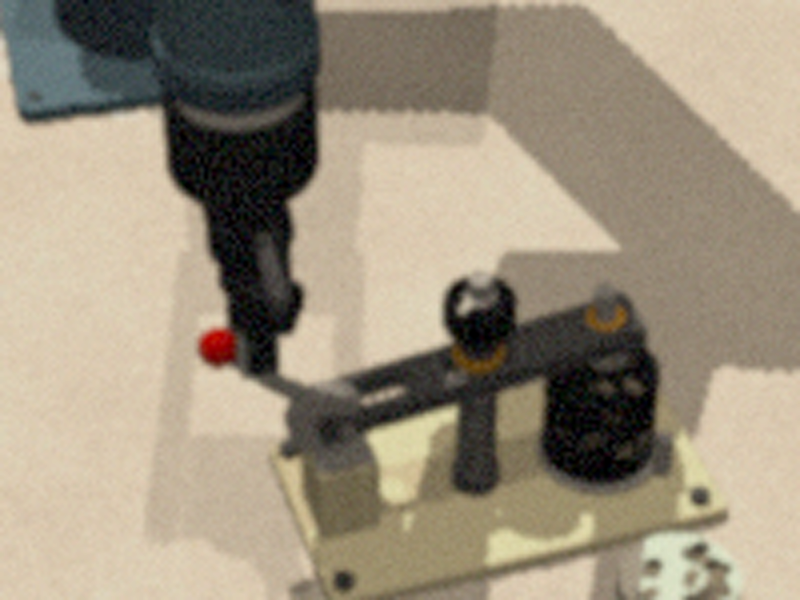

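>>> servo_tool(targets=[14,0.2,-2,-1.5,0,14,0.3,-3.5,-3,0,14,0.3,-3.5,-3,0])

```text
time_s: 28.38
ee_pos: [0.5242, -0.0107, 0.1636]
ee_rot: [[0.092, -0.0, 0.996], [-0.996, 0.0, 0.092], [-0.0, -1.0, -0.0]]
force: [-1.2, 1.8, 0.8]
width: 0.164
```

>>> servo_tool(targets=[14,0.2,-2,-2,0,14,0.3,-3,-3,0,14,0.3,-3,-3,0])

```text
time_s: 28.63
ee_pos: [0.5245, -0.0137, 0.1606]
ee_rot: [[0.092, -0.0, 0.996], [-0.996, -0.0, 0.092], [0.0, -1.0, -0.0]]
force: [-0.9, 1.3, 1.5]
width: 0.162
```

>>> servo_tool(targets=[14,0.2,-2,-2,0,14,0.3,-3,-3.5,0,14,0.3,-3,-3.5,0])

```text
time_s: 28.88
ee_pos: [0.5247, -0.0168, 0.157]
ee_rot: [[0.092, -0.0, 0.996], [-0.996, -0.0, 0.092], [0.0, -1.0, -0.0]]
force: [-1.7, 1.7, 1.3]
width: 0.166
```

>>> servo_tool(targets=[14,0.2,-1.5,-2,0,14,0.3,-2.5,-3.5,0,14,0.3,-2.5,-3.5,0])

```text
time_s: 29.13
ee_pos: [0.525, -0.0193, 0.1535]
ee_rot: [[0.092, -0.0, 0.996], [-0.996, -0.0, 0.092], [0.0, -1.0, -0.0]]
force: [-0.7, 1.1, 0.2]
width: 0.164
```

```bash
python3 - <<'E'
from h import *
s=robot.get_state(); print(s['time_s'],s['ee_pos'].round(4),s['force'].round(2))
print(red(robot.read_camera("scene")))
E
```

```text
29.1333 [ 0.525  -0.0193  0.1535] [-0.74  1.11  0.24]
((np.float64(289.0), np.float64(231.5)), np.int32(9), np.int32(8), np.int32(53), array([289.2, 231.2]))
```

>>> servo_tool(targets=[14,0.2,-1.5,-2,0,14,0.2,-2.3,-3.5,0,14,0.2,-2.3,-3.5,0])

```text
time_s: 29.43
ee_pos: [0.5253, -0.0215, 0.15]
ee_rot: [[0.092, -0.0, 0.996], [-0.996, 0.0, 0.092], [-0.0, -1.0, -0.0]]
force: [-0.6, 1.9, 1.8]
width: 0.164
```

>>> servo_tool(targets=[14,0.2,-1.5,-2,0,14,0.2,-2.2,-3.5,0,14,0.2,-2.2,-3.5,0])

```text
time_s: 29.68
ee_pos: [0.5255, -0.0235, 0.1466]
ee_rot: [[0.092, -0.0, 0.996], [-0.996, 0.0, 0.092], [-0.0, -1.0, -0.0]]
force: [-1.0, 3.3, 2.2]
width: 0.164
```

>>> servo_tool(targets=[14,0.2,-1.5,-2,0,14,0.2,-2,-3.5,0,14,0.2,-2,-3.5,0])

```text
time_s: 29.93
ee_pos: [0.5257, -0.0254, 0.1432]
ee_rot: [[0.092, -0.0, 0.996], [-0.996, 0.001, 0.092], [-0.001, -1.0, 0.0]]
force: [-0.4, 4.3, 4.0]
width: 0.16
```

```bash
python3 - <<'E'
from h import *
s=robot.get_state(); print(s['time_s'],s['ee_pos'].round(4),s['force'].round(2))
print(red(robot.read_camera("scene")))
E
```

```text
29.9333 [ 0.5257 -0.0254  0.1432] [-0.45  4.35  4.  ]
((np.float64(287.0), np.float64(235.5)), np.int32(9), np.int32(8), np.int32(54), array([286.9, 235.1]))
```

>>> servo_tool(targets=[14,0,3,15,0,14,0,3,38,0,14,2,-21,38,0,14,2,-21,30,0,14,2,-21,27,0])

```text
time_s: 30.4
ee_pos: [0.5278, -0.048, 0.1696]
ee_rot: [[0.09, 0.0, 0.996], [-0.996, -0.001, 0.09], [0.001, -1.0, 0.0]]
force: [0.1, -0.1, 0.1]
width: 0.164
```

>>> servo_tool(targets=[14,0,0,-2,0,14,0,-1,-4,0,14,0,-1,-6,0,14,0,-1,-6,0])

```text
time_s: 30.73
ee_pos: [0.5279, -0.0478, 0.1646]
ee_rot: [[0.092, 0.0, 0.996], [-0.996, -0.001, 0.092], [0.001, -1.0, 0.0]]
force: [-1.3, -0.4, 5.5]
width: 0.165
```

>>> servo_tool(targets=[14,0,0,-2,0,14,0,-1,-4,0,14,0,-1,-6,0,14,0,-1,-6,0])

```text
time_s: 31.07
ee_pos: [0.5286, -0.05, 0.1597]
ee_rot: [[0.093, 0.003, 0.996], [-0.996, -0.004, 0.093], [0.004, -1.0, 0.002]]
force: [-1.5, -4.6, 10.6]
width: 0.166
```

```bash
python3 - <<'E'
from h import *
s=robot.get_state(); print(s['time_s'],s['ee_pos'].round(4),s['force'].round(2))
print(red(crop("scene","s16",240,140,440,290,4)))
E
```

```text
31.0667 [ 0.5286 -0.05    0.1597] [-1.55 -4.59 10.6 ]
((np.float64(288.0), np.float64(241.0)), np.int32(1), np.int32(1), np.int32(1), array([288., 241.]))
```

View pics/s16.png

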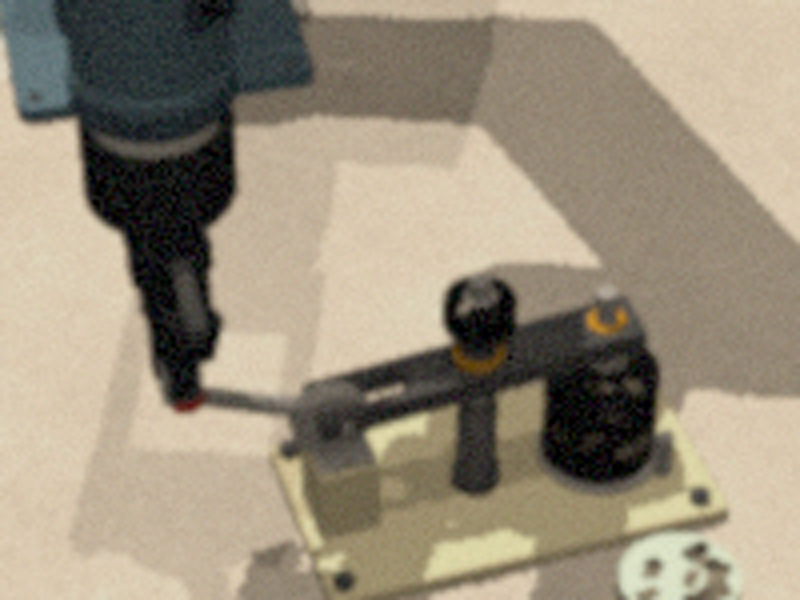

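>>> servo_tool(targets=[14,0,0.5,-2,0,14,0,0.5,-4,0,14,0,0.5,-6,0,14,0,0.5,-6,0])

```text
time_s: 31.45
ee_pos: [0.529, -0.0511, 0.1545]
ee_rot: [[0.093, 0.004, 0.996], [-0.996, -0.007, 0.093], [0.007, -1.0, 0.003]]
force: [-2.9, -10.7, 13.6]
width: 0.163
```

>>> servo_tool(targets=[14,0,0,-2,0,14,0,0,-4,0,14,0,0,-6,0,14,0,0,-6,0])

```text
time_s: 31.78
ee_pos: [0.529, -0.051, 0.1483]
ee_rot: [[0.093, 0.004, 0.996], [-0.996, -0.006, 0.093], [0.007, -1.0, 0.003]]
force: [-1.4, -10.4, 11.7]
width: 0.166
```

>>> servo_tool(targets=[14,0,0,-2,0,14,0,0,-4,0,14,0,0,-6,0,14,0,0,-6,0])

```text
time_s: 32.12
ee_pos: [0.5288, -0.0503, 0.142]
ee_rot: [[0.092, 0.003, 0.996], [-0.996, -0.005, 0.092], [0.005, -1.0, 0.003]]
force: [-3.4, -7.3, 11.0]
width: 0.165
```

```bash
python3 - <<'E'
from h import *
s=robot.get_state(); print(s['time_s'],s['ee_pos'].round(4),s['force'].round(2))
print(red(crop("scene","s17",240,140,440,290,4)))
E
```

```text
32.1167 [ 0.5288 -0.0503  0.142 ] [-3.42 -7.34 11.  ]
((np.float64(284.0), np.float64(248.0)), np.int32(1), np.int32(1), np.int32(1), array([284., 248.]))
```

View pics/s17.png

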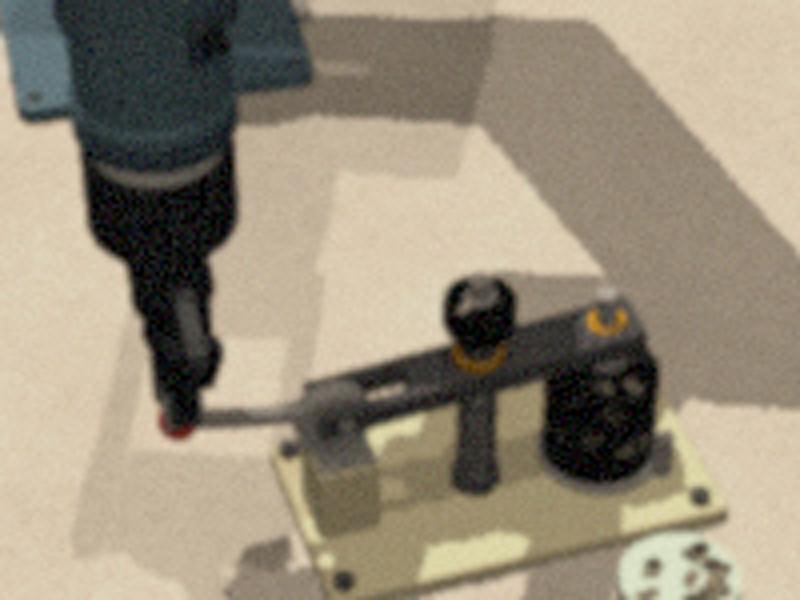

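>>> servo_tool(targets=[14,0.2,-3,-2,0,14,0.2,-3,-4,0,14,0.2,-3,-6,0,14,0.2,-3,-8,0,14,0.2,-3,-8,0])

```text
time_s: 32.58
ee_pos: [0.5285, -0.0518, 0.1334]
ee_rot: [[0.092, 0.002, 0.996], [-0.996, -0.002, 0.092], [0.003, -1.0, 0.002]]
force: [-2.1, -3.0, 8.8]
width: 0.168
```

>>> servo_tool(targets=[14,0,-1,-2,0,14,0,-1,-4,0,14,0,-1,-6,0,14,0,-1,-8,0,14,0,-1,-8,0])

```text
time_s: 33.0
ee_pos: [0.5283, -0.0525, 0.1252]
ee_rot: [[0.093, 0.001, 0.996], [-0.996, -0.002, 0.093], [0.002, -1.0, 0.001]]
force: [-0.5, -2.1, 9.0]
width: 0.167
```

>>> servo_tool(targets=[14,0,0,-2,0,14,0,0,-4,0,14,0,0,-6,0,14,0,0,-8,0,14,0,0,-8,0])

```text
time_s: 33.42
ee_pos: [0.5284, -0.0523, 0.1172]
ee_rot: [[0.092, 0.001, 0.996], [-0.996, -0.001, 0.092], [0.002, -1.0, 0.001]]
force: [0.7, -1.2, 8.3]
width: 0.166
```

```bash
python3 - <<'E'
from h import *
s=robot.get_state(); print(s['time_s'],s['ee_pos'].round(4),s['force'].round(2))
print(red(crop("scene","s18",240,140,440,290,4)))
E
```

```text
33.4167 [ 0.5284 -0.0523  0.1172] [ 0.72 -1.23  8.27]
None
```

View pics/s18.png

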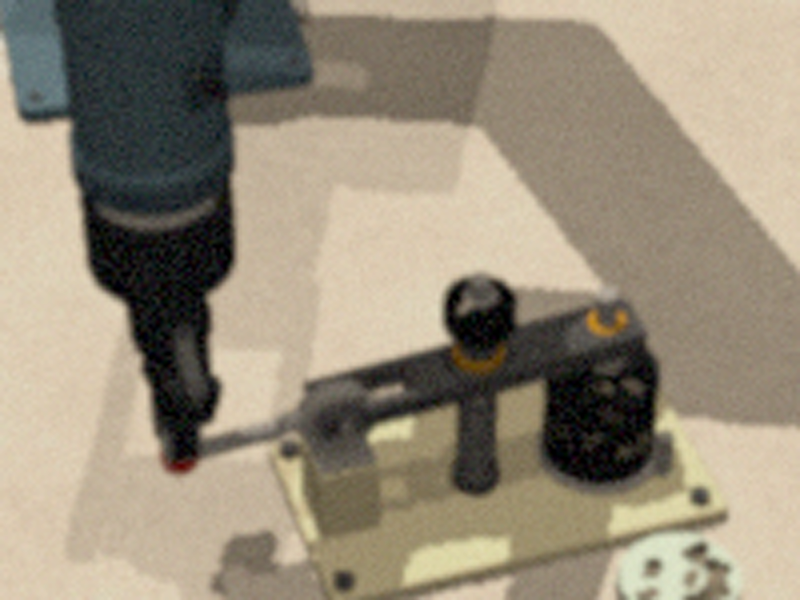

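>>> servo_tool(targets=[14,0,0.5,-2,0,14,0,1,-4,0,14,0,1,-6,0,14,0,1,-8,0,14,0,1,-8,0])

```text
time_s: 33.88
ee_pos: [0.5281, -0.0512, 0.109]
ee_rot: [[0.093, 0.001, 0.996], [-0.996, -0.001, 0.093], [0.001, -1.0, 0.001]]
force: [-1.7, -0.8, 7.1]
width: 0.167
```

>>> servo_tool(targets=[14,0,0.5,-2,0,14,0,1,-4,0,14,0,1,-6,0,14,0,1,-8,0,14,0,1,-8,0])

```text
time_s: 34.3
ee_pos: [0.5282, -0.0499, 0.101]
ee_rot: [[0.092, 0.001, 0.996], [-0.996, -0.001, 0.092], [0.001, -1.0, 0.001]]
force: [0.1, -0.3, 7.4]
width: 0.166
```

>>> servo_tool(targets=[14,0,0.5,-1,0,14,0,0.5,-2,0,14,0,0.5,-2,0])

```text
time_s: 34.55
ee_pos: [0.5283, -0.0494, 0.0989]
ee_rot: [[0.092, 0.001, 0.996], [-0.996, -0.001, 0.092], [0.001, -1.0, 0.001]]
force: [-2.9, 0.7, 6.9]
width: 0.16
```

>>> servo_tool(targets=[14,0,0,-1,0,14,0,0.3,-2,0,14,0,0.3,-2,0])

```text
time_s: 34.8
ee_pos: [0.5283, -0.0489, 0.0968]
ee_rot: [[0.092, 0.001, 0.996], [-0.996, -0.0, 0.092], [0.0, -1.0, 0.001]]
force: [1.1, 0.7, 5.7]
width: 0.164
```

>>> servo_tool(targets=[14,0,0,-1,0,14,0,0.3,-2,0,14,0,0.3,-2,0])

```text
time_s: 35.05
ee_pos: [0.5282, -0.0485, 0.0948]
ee_rot: [[0.092, 0.001, 0.996], [-0.996, -0.0, 0.092], [0.0, -1.0, 0.001]]
force: [0.4, 1.0, 6.4]
width: 0.163
```

>>> servo_tool(targets=[14,0,0,-1,0,14,0,0.3,-2,0,14,0,0.3,-2,0])

```text
time_s: 35.3
ee_pos: [0.5279, -0.0481, 0.0927]
ee_rot: [[0.092, 0.0, 0.996], [-0.996, 0.0, 0.092], [-0.0, -1.0, 0.0]]
force: [-1.6, 2.0, 6.2]
width: 0.162
```

>>> servo_tool(targets=[14,0,0,-1,0,14,0,0.3,-2,0,14,0,0.3,-2,0])

```text
time_s: 35.55
ee_pos: [0.5287, -0.0478, 0.0918]
ee_rot: [[0.092, 0.002, 0.996], [-0.996, -0.0, 0.092], [0.0, -1.0, 0.002]]
force: [-2.5, 2.6, 13.8]
width: 0.161
```

>>> servo_tool(targets=[14,0,0,-0.8,0,14,0,0,-0.8,0])

```text
time_s: 35.72
ee_pos: [0.5287, -0.0478, 0.0915]
ee_rot: [[0.092, 0.002, 0.996], [-0.996, -0.0, 0.092], [0.001, -1.0, 0.002]]
force: [0.7, 2.0, 18.0]
width: 0.164
```

>>> servo_tool(targets=[14,0,0,10,0,14,0,0,40,0,14,0,-20,80,0,14,0,-60,110,0,14,0,-60,110,0])

```text
time_s: 36.13
ee_pos: [0.5303, -0.1119, 0.2042]
ee_rot: [[0.092, 0.007, 0.996], [-0.996, -0.005, 0.092], [0.006, -1.0, 0.007]]
force: [0.7, -0.2, 1.0]
width: 0.166
```

>>> servo_tool(targets=[14,0,-40,10,0,14,0,-80,10,0,14,0,-100,10,0,14,0,-100,10,0])

```text
time_s: 36.47
ee_pos: [0.5277, -0.2125, 0.2088]
ee_rot: [[0.088, -0.0, 0.996], [-0.996, -0.002, 0.088], [0.002, -1.0, -0.001]]
force: [0.0, 0.2, 0.8]
width: 0.166
```

```bash
python3 - <<'E'
from h import *
s=robot.get_state(); print(s['time_s'],s['ee_pos'].round(4),s['force'].round(2))
print(red(crop("scene","s19",240,140,440,290,4)),proj("scene",ballpos(1.92,.094)),proj("scene",ballpos(1.92,.095)))
print(red(crop("top","t19",210,220,390,340,4.4)),proj("top",ballpos(1.92,.094)))
E
```

```text
36.4667 [ 0.5277 -0.2125  0.2088] [0.04 0.2  0.85]
((np.float64(288.5), np.float64(260.5)), np.int32(8), np.int32(8), np.int32(46), array([288.2, 260.6])) [[287.55025339 260.21691872]] [[287.52263858 259.89254928]]
None [[362.00034948 269.84303331]]
```

View pics/s19.png

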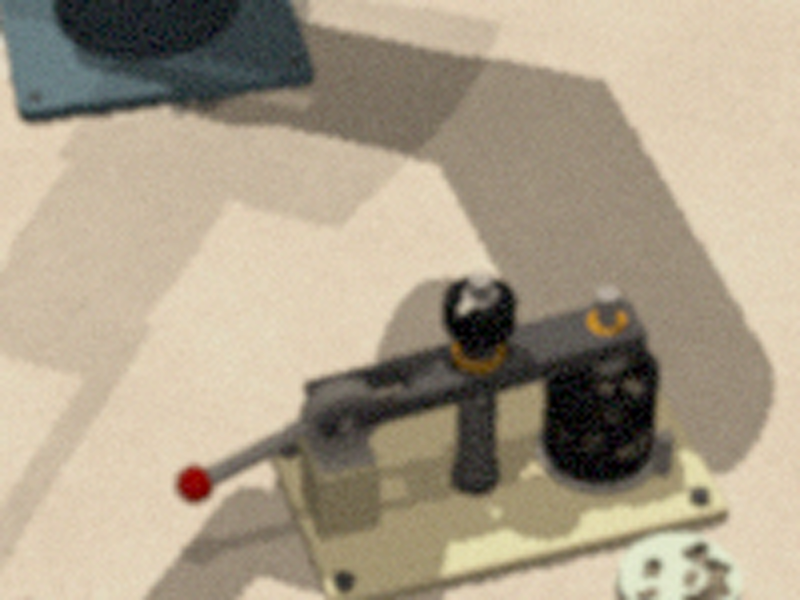

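View pics/t19.png

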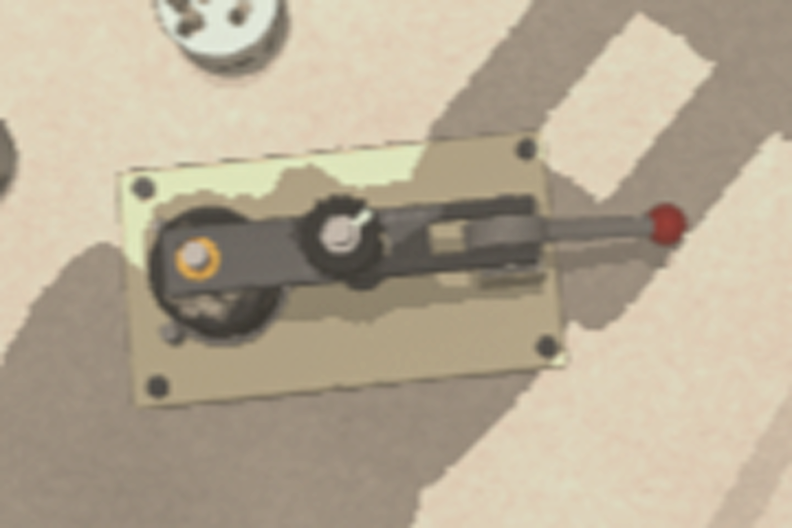

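```bash
python3 - <<'E'
from h import *
print(robot.close_job())
E
```

```text
the job is handed in; nothing more can be done
None
```

I set the nut, locked the core with the lever at its stop, and handed the job in at 36.5 s of the 72 s. I estimate the clamp force at 85 to 105 N (65 to 125 N wanted). It can't be read directly, so that comes from feel and the geometry.

**What I did**
- **First feel:** the lever bit at about 0.25 rad, which is roughly 6 mm too tight at the nose. I opened the lever again and turned the nut 4.8 rad anticlockwise.
- **Second feel:** it still seemed slightly tight, at about 10 N by 1.2 rad. I opened the lever once more and turned the nut another 0.45 rad.
- **Third feel:** the bite came at about 1.0 to 1.05 rad, so I pushed the lever down to its stop, let go and moved clear.

**Last checks**
- **Effort:** closing settled at 8 to 9 N, then fell to 6 to 7 N before the stop. I then pressed to 18 N against the stop.
- **Lever:** the ball in the camera image lies within about 2 pixels of where it should be when closed.
- **Core:** it looks upright on its seat, judged by eye only.
- **Nut and arm:** the nut's white mark matches a total of about 5.3 rad, and the arm touches nothing.
- **Disagreement:** early in the last push the fingers held the ball sideways with about 10 N. The raw force reached about 17 N there, though the part turning the lever was only 8 to 9.5 N. My effort model puts the clamp force slightly higher than the bite angle does, by about 10 to 15 N.

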